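Clamp a plaster casting mould with a ratchet lever

ROBOT

A 6-joint arm with a two-finger parallel gripper is mounted at the origin on the work surface. World frame = base frame: x ahead of the robot, y to its left, z up, the work surface at z = 0. Lengths are in mm, angles in rad, forces in N, time in s.
With the tool pointing down it reaches from about 350 to 850 mm from the base axis. Payload 8.1 kg.
Tool frame: the origin (TCP) lies on the mounting face of the last link; the fingertips stand 173 mm ahead of it and the grasp point (between the pads) lies 155 mm ahead of it (manip.tip_reach is the distance from the TCP to the fingertips, in mm); x points along the fingers, y is the direction in which the jaws open and shut, and the axes are right-handed (so a half turn about x gives the same grasp; the last joint's range is limited). The gripper opens to 85 mm and grips with 20 to 120 N. Pads are 22 mm wide; open, the fingers measure 114 mm over their backs; the gripper's body (76 mm by 85 mm) begins 54 mm behind the grasp point. The pads swing forward as they close: fully open they stand 13 mm farther back than shut.
Start: joints at [-1.273, 0.13, 1.488, -0, 1.523, -0.085], TCP at [224.132, -556.571, 404.692] pointing down, gripper open.
Joint ranges: [-2.96, 2.96], [-0.89, 2.26], [0.02, 2.5], [-1.34, 4.48], [0, 2.73], [-2.66, 2.66]. Speed limits (rad/s): [2.39, 2.39, 2.79, 3.14, 3.14, 3.14].

INTERFACE

Orientations are given as a unit quaternion [x, y, z, w].
In Python, from rig import manip gives the robot as it stands.
- The arm moves only by the tool step_arm, never from a script. Its argument "motion" is a list of rows, each an object of numbers: "x", "y", "z": the shift along the world's x, y, z in m; "rx", "ry", "rz": the turn, a rotation vector about the world's x, y, z in degrees. A call has 1 to 20 rows; each row is the pose to reach, as a shift and turn from the pose commanded when the call began; what a row does not reach only later rows make up. A row lasts 1/12 s, in which the tool goes at most 41.7 mm and 7.16 degrees, less where a joint would pass 70% of its speed; a pose out of reach is approached as far as the arm can. A call with a gripper value outside its range is refused whole. "hand" is the finger opening in m, from 0 to 0.0854, set as the call begins (left out, the last holds). The fingers move at their own pace and stop on an object; "squeeze" is the grip in N (left out, the last holds). Time passes only in rows, so rows that repeat a pose let the fingers close. It gives the time, the measured TCP pose, the force and the opening at its end, in the units of the state.
- manip.get_state(): the state, without advancing time (a new reading comes with each control period).
- manip.capture(name): name is "scene" or "top"; returns (picture, depth): 400x640x3 uint8, red, green, blue; 400x640 float32, mm along the optical axis (not along the pixel's ray), 0 where there is no reading.
- manip.camera_model(name): a dict with "fx", "fy", "cx", "cy" (pixels), "eye" and "rotation" of the camera in the world. Camera axes: x right, y down, z forward; pixel columns grow to the right and rows downward; lengths in mm; the calibration is good to about 2 mm. A picture is of the moment at which its call begins. camera_model takes no time and is no camera call.
- manip.job_done(): hands the job in, once; it reports no verdict.
The state is a dict: "time": time; "joints": joint angles; "joint_vel": joint speeds; "joint_efforts": joint torques, N m; "tool_pos": TCP position; "orientation": TCP orientation; "ft_force": force on the tool from outside, world axes, zero at the start; "moment": the same for the moment, N m; "grip_width": finger opening in mm.
Only numpy, scipy, OpenCV 4.12 (cv2) and the standard library are available. Lean on these libraries where they do the work, as an engineer would, in place of code of your own. Each camera call takes 0.05 s, during which the arm holds its last target.

TASK

Stand the white block-shaped plaster mould upright on the bed of the green clamp, between the stop plate and the rubber pad with its seam parallel to them, and then work the red ratchet lever by its black knob, back and forth, until the pad holds the mould firmly against the stop: stop tightening when the pull at the knob has climbed to about 8 newtons, because the plaster cracks if it is squeezed much harder. Leave the lever swung fully back, and leave the other things on the bench where they are.

Things in the scene. Friction and masses are not known exactly. Their poses are not given: they have to be found in the camera images.
- mould: white plaster mould to be clamped: two halves that stay together, a block 56 (its x) x 70 (its y) x 70 mm high, 0.35 to 0.6 kg; the seam is the plane y = 0, a dark pour hole shows on top; origin under its centre, z up. Turned by 180 degrees it is the same. Best picked from above across its 56 mm width.
- clamp: green ratchet clamp fixed to the bench; its bed is 130 (x) x 380 mm (y from -215 to +165), top 16 mm above the bench; origin on the bench, z up. It clamps along y: the pad pushes to +y against the stop plate. Ratchet wheel, rack and lever lie at y below -40 mm. Each notch of the wheel advances the pad by 7 mm through a 2 N/mm spring; a holding pawl keeps each full notch.
- stop: green upright stop plate on the bed, 80 wide, 66 high, 14 mm thick, bolted at a different y each time (not to be moved); axes as the clamp; origin on the bed at the foot of its working face, which looks to -y. The clamped mould's origin lies here at x = 0, y = -35 mm, z = 0. At the start the room between pad and stop is 80 to 94 mm.
- lever (a joint): lever angle, 0 (fully back) to 0.75 rad; grows anticlockwise from above, the working stroke (knob towards the clamp's -y). Stays where left. The drive pawl drops behind a tooth below about 0.08 and drives from about 0.12; past about 0.50 the next notch is held: a stroke from below 0.06 to beyond 0.53 gains one notch, never two. Broken off earlier it gains none: the pad falls back.
- lever_knob (a point): centre, 125 mm above the bench, of the red lever's upright round black knob: diameter 26 mm, from 98 to 142 mm above the bench, 115 mm from the lever's axis; the bar below has its top at 98 mm. Running free takes 1 to 2 N. Once the mould is pressed home the pull is 0.17 x clamping force, plus up to 1 N of friction, growing 2.4 N per notch; about 8 N is right, 13 N nearly cracks it.
- lever_axis (a point): point on the lever's upright axis (at x = -20, y = -118 mm of the clamp), 125 mm above the bench. At lever angle q the knob lies from here in the direction pi - 0.375 + q, measured anticlockwise from the clamp's x axis.
- mug: blue glazed mug, 76 mm across, 85 mm high; origin under its centre; bystander
- glaze_jar: terracotta-coloured glaze jar with a white cap, 64 mm across, 90 mm high; origin under its centre; bystander
- round_mould: round plaster puck mould, 84 mm across, 45 mm high; origin under its centre; bystander, not the one to clamp
- rib: flat wooden rib, 50 x 90 x 8 mm; origin under its centre; bystander
- guides (a point): middle of the bed between two steel guide rails along the clamp's y (150 mm long, 8 mm wide, 10 mm high above the bed), 63 mm apart inside; the 56 mm wide mould stands between them. This point is on the bed's top; axes as the clamp.
- pad_start (a point): centre of the rubber pad's face at the start (the point stays there when the pad moves on): 56 x 56 mm, 34 mm above the bed, facing the clamp's +y.
Not all that is in view belongs to the job. Leave any blue or brown look-alike of the mould alone.

How it is judged:
By the outcome, as a careful person would: the job done as asked, in the order asked, and still so for the second after the job is handed in, with the robot touching nothing.
It also fails if it takes over 72 s, if anything falls off the work surface, if the arm or the gripper's body presses on something with over 40 N, if the wrist force passes 120 N, or if a joint passes its speed limit or range.

## Working session

There is one attempt and no reset: what is moved stays moved. The work goes in short steps, Python scripts to look and compute and a tool call to move; the robot and the scene stay as the last step left them, time stands still between calls to the robot, and variables do not carry over. Pictures are saved under pics/ and viewed, and the job is handed in when it is done.

Besides the shell and the picture viewer there is one more tool, called after ">>>" as name(argument=value, ...) on one line, values as JSON. step_arm: Moves the arm, as the interface text tells. Its arguments: {"type":"object","properties":{"motion":{"type":"array","items":{"type":"object","properties":{"x":{"type":"number"},"y":{"type":"number"},"z":{"type":"number"},"rx":{"type":"number"},"ry":{"type":"number"},"rz":{"type":"number"}}}},"hand":{"type":"number"},"squeeze":{"type":"number"}},"required":["motion"]}

```bash
mkdir -p pics; ls; python3 - <<'E'
from rig import manip
import cv2,numpy as np
s=manip.get_state();print(s)
for n in("scene","top"):
    p,d=manip.capture(n);cv2.imwrite(f"pics/{n}0.png",p[:,:,::-1]);np.savez(f"pics/{n}0.npz",p=p,d=d);print(n,manip.camera_model(n))
E
```

```text
pics
{'time': 0.0, 'joints': array([-1.27336932e+00,  1.31151685e-01,  1.48929779e+00, -1.50372452e-05,
        1.52301311e+00, -8.54059950e-02]), 'joint_vel': array([ 0.00069455,  0.0009587 , -0.00060127,  0.00036897,  0.00097428,
       -0.00121799]), 'joint_efforts': array([-1.97924215e-03, -5.69416165e+01, -5.00546801e+01, -2.78040197e-04,
        1.49217522e-02,  3.74379601e-05]), 'tool_pos': array([ 224.07442079, -556.33103126,  403.63963567]), 'orientation': array([-0.69411641, -0.13518391,  0.69426688, -0.13387021]), 'ft_force': array([-0.08409712, -0.74039992, -0.07684277]), 'moment': array([ 0.00083982, -0.04054348, -0.01638338]), 'grip_width': 84.9932755932244}
scene {'fx': 458.742845128775, 'fy': 458.742845128775, 'cx': 316.03410990212234, 'cy': 203.67731107076966, 'eye': array([1258.80403035, -201.07055388, 1152.81404789]), 'rotation': array([ 0.75187167,  0.5789692 , -0.19302168, -0.24945198])}
top {'fx': 361.7741371650605, 'fy': 361.7741371650605, 'cx': 316.53121268983057, 'cy': 196.26516687653773, 'eye': array([ 464.56848124,   20.09797108, 1028.69776888]), 'rotation': array([ 0.7092566 , -0.70443889,  0.02593143, -0.00696369])}
```

View pics/scene0.png

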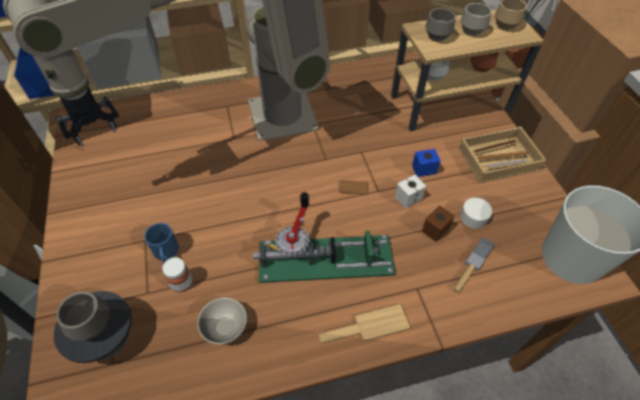

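View pics/top0.png

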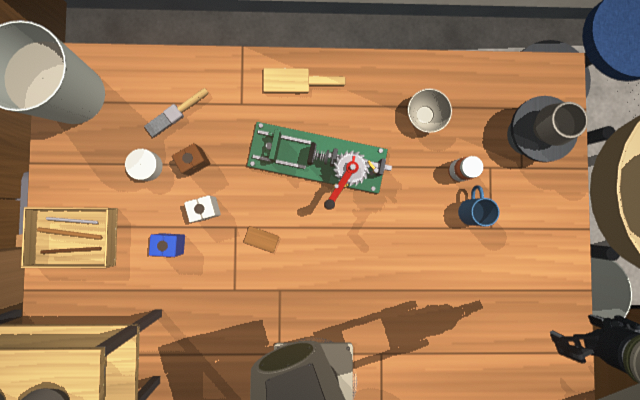

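```bash
cat > h.py <<'E'
import numpy as np,cv2,json
from scipy.spatial.transform import Rotation as R
from rig import manip
def load(n):
    z=np.load(f"pics/{n}.npz");return z['p'],z['d']
def snap(n,tag):
    p,d=manip.capture(n);np.savez(f"pics/{n}{tag}.npz",p=p,d=d);cv2.imwrite(f"pics/{n}{tag}.png",p[:,:,::-1]);return p,d
def crop(p,u0,v0,u1,v1,name,k):
    cv2.imwrite(name,cv2.resize(p[v0:v1,u0:u1,::-1],None,fx=k,fy=k,interpolation=cv2.INTER_CUBIC))
def cam(n):
    m=manip.camera_model(n);return m,R.from_quat(m['rotation']).as_matrix(),np.array(m['eye'])
def ray(n,uv,z):
    m,r,e=cam(n);uv=np.atleast_2d(uv).astype(float)
    d=np.c_[(uv[:,0]-m['cx'])/m['fx'],(uv[:,1]-m['cy'])/m['fy'],np.ones(len(uv))]@r.T
    return e+d*((z-e[2])/d[:,2])[:,None]
def cloud(n,dep):
    m,r,e=cam(n);v,u=np.mgrid[:dep.shape[0],:dep.shape[1]]
    c=np.stack([(u-m['cx'])/m['fx']*dep,(v-m['cy'])/m['fy']*dep,dep],-1)
    return c@r.T+e
def proj(n,P):
    m,r,e=cam(n);c=(np.atleast_2d(P)-e)@r
    return np.c_[c[:,0]/c[:,2]*m['fx']+m['cx'],c[:,1]/c[:,2]*m['fy']+m['cy']]
E
python3 - <<'E'
from h import *
p,d=load("top0");crop(p,120,130,280,280,"pics/c1.png",5);crop(p,240,110,400,220,"pics/c2.png",5)
q,e=load("scene0");crop(q,380,140,500,250,"pics/c3.png",5);crop(q,245,185,405,290,"pics/c4.png",5)
W=cloud("top",d);print("mask px z");
for u,v in[(201,209),(166,245),(189,159),(143,165),(262,239),(300,300),(330,205),(280,130),(352,167)]:print((u,v),W[v,u].round(1))
W=cloud("scene",e)
for u,v in[(410,185),(427,160),(304,201),(350,187)]:print((u,v),W[v,u].round(1))
E
```

```text
mask px z
(201, 209) [473.6 297.9  70. ]
(166, 245) [379.4 385.2  73.3]
(189, 159) [604.8 330.9  73.7]
(143, 165) [591.4 462.6  45.5]
(262, 239) [391.3 144.9   7.2]
(300, 300) [220.4  37.3  -1.3]
(330, 205) [484.8 -36.9 139.7]
(280, 130) [697.8  97.2  17.1]
(352, 167) [582.9 -94.6 111.7]
(410, 185) [482.6 296.6  72.7]
(427, 160) [397.2 389.3  67.8]
(304, 201) [502.7 -37.8 131.3]
(350, 187) [395.5 137.4   9.2]
```

View pics/c1.png

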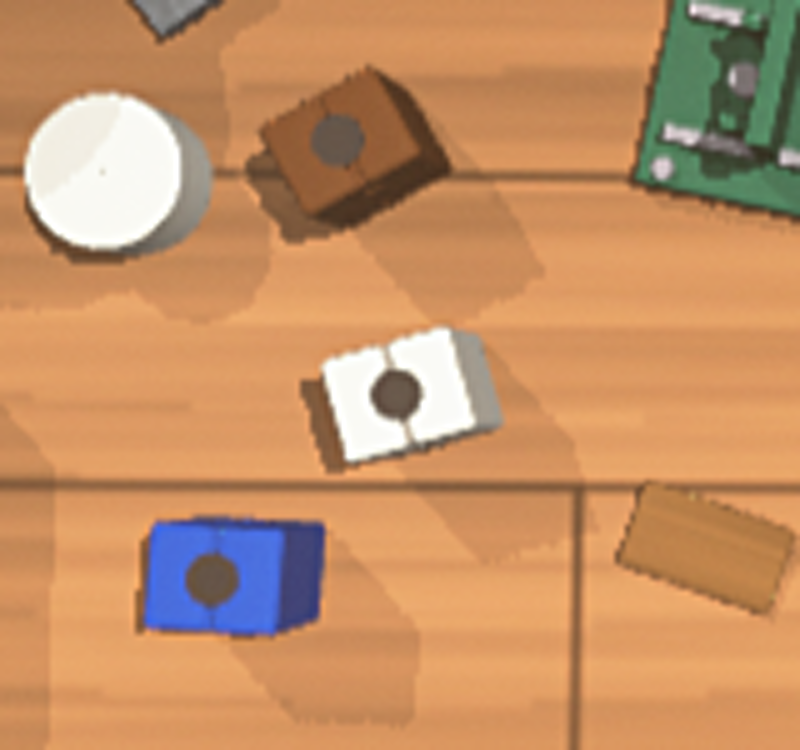

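View pics/c2.png

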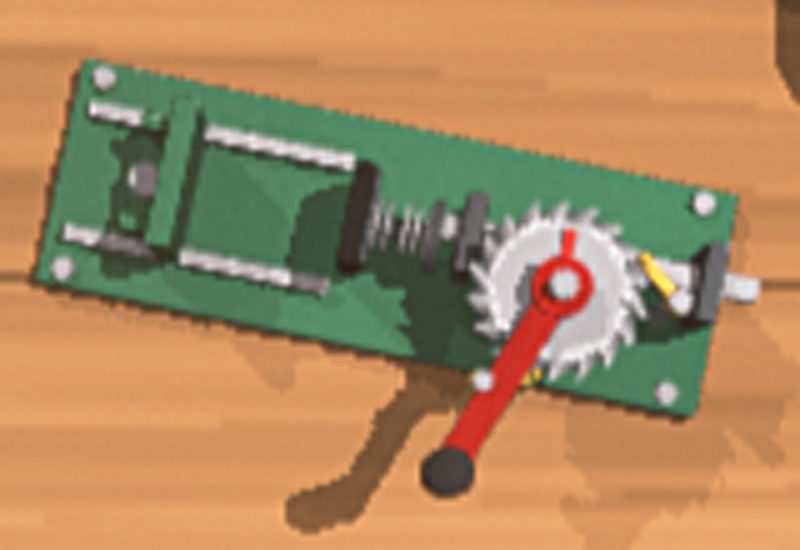

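View pics/c3.png

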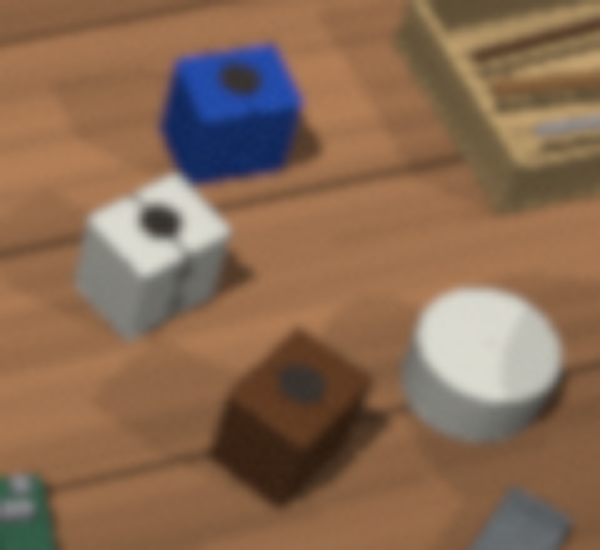

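View pics/c4.png

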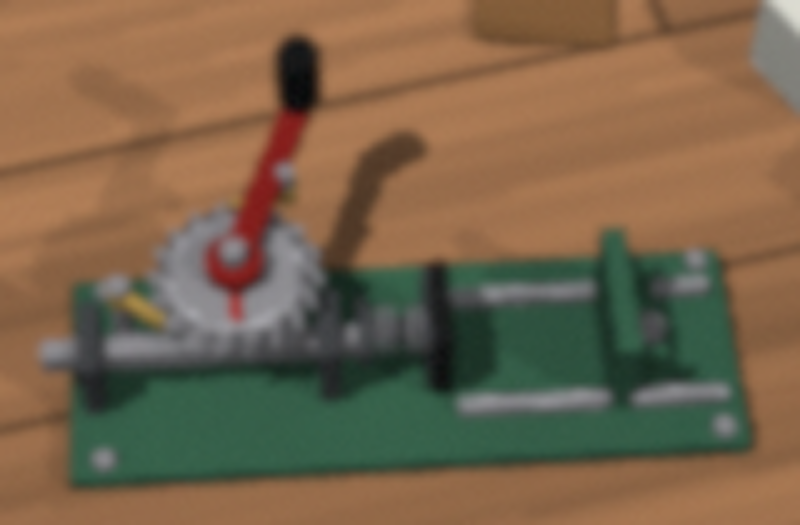

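```bash
python3 - <<'E'
from h import *
p,d=load("top0");hsv=cv2.cvtColor(p,cv2.COLOR_RGB2HSV);W=cloud("top",d)
def big(m,win):
    z=np.zeros_like(m);u0,v0,u1,v1=win;z[v0:v1,u0:u1]=m[v0:v1,u0:u1]
    cs,_=cv2.findContours(z,cv2.RETR_EXTERNAL,cv2.CHAIN_APPROX_NONE);return max(cs,key=cv2.contourArea)[:,0,:],z
# mould top: bright white, z>60
m=((hsv[...,2]>225)&(hsv[...,1]<40)).astype(np.uint8)*255
m=cv2.morphologyEx(m,cv2.MORPH_CLOSE,np.ones((3,3)))
c,z=big(m,(170,185,230,230));x=ray("top",c,70)[:,:2].astype(np.float32)
r=cv2.minAreaRect(x);print("mould",r,"\n",cv2.boxPoints(r))
hm=(hsv[...,2]<110);c2,_=big((hm*255).astype(np.uint8),(190,200,208,218));
(u,v),rad=cv2.minEnclosingCircle(c2);M=cv2.moments(c2);print("hole",u,v,rad,ray("top",[[M['m10']/M['m00'],M['m01']/M['m00']]],70))
# clamp: green
g=cv2.inRange(hsv,(60,60,30),(90,255,255));g=cv2.morphologyEx(g,cv2.MORPH_CLOSE,np.ones((5,5)))
c,z=big(g,(240,110,400,205));h=cv2.convexHull(c)[:,0];x=ray("top",h,16)[:,:2].astype(np.float32)
r=cv2.minAreaRect(x);print("clamp",r,"\n",cv2.boxPoints(r))
# knob
k=cv2.inRange(hsv,(0,0,0),(180,255,75));c,z=big(k,(320,192,345,214));print("knob px",cv2.minEnclosingCircle(c),cv2.boundingRect(c),len(c))
print(ray("top",[cv2.minEnclosingCircle(c)[0]],142))
ii=(W[...,2]>134)&(W[...,2]<150);ii[:190]=0;ii[215:]=0;ii[:,:315]=0;ii[:,345:]=0;print("knob top cloud",W[ii].mean(0),ii.sum(), np.ptp(W[ii],axis=0))
E
```

```text
mould ((475.17657470703125, 302.76153564453125), (53.58245849609375, 68.03369140625), 16.4412899017334) 
 [[439.85297 327.80466]
 [459.1087  262.55283]
 [510.50018 277.7184 ]
 [491.24445 342.97025]]
hole 199.0 208.5 4.609872341156006 [[474.91367043 303.31046081  70.        ]]
clamp ((621.9635009765625, -8.351318359375), (376.41778564453125, 126.6565933227539), 78.68989562988281) 
 [[ 522.9537  -180.48532]
 [ 647.1506  -205.3251 ]
 [ 720.9733   163.78268]
 [ 596.7764   188.62247]]
knob px ((329.0, 204.0), 4.472236156463623) (325, 200, 9, 9) 24
[[487.1675759  -34.30286451 142.        ]]
knob top cloud [486.65478442 -35.00965082 142.48950928] 87 [24.65482754 24.56418247 12.0912434 ]
```

```bash
cat >> h.py <<'E'
CO=np.array([626.9,16.2]);CY=np.deg2rad(-11.31)
def toclamp(P):
    P=np.atleast_2d(P);q=P[:,:2]-CO;c,s=np.cos(CY),np.sin(CY)
    return np.c_[q[:,0]*c+q[:,1]*s,-q[:,0]*s+q[:,1]*c,P[:,2] if P.shape[1]>2 else np.zeros(len(P))]
def toworld(x,y):
    c,s=np.cos(CY),np.sin(CY);return np.array([CO[0]+c*x-s*y,CO[1]+s*x+c*y])
E
python3 - <<'E'
from h import *
for n in("top","scene"):
    p,d=load(n+"0");C=toclamp(cloud(n,d).reshape(-1,3))
    a=(abs(C[:,0])<55)&(abs(C[:,1]-20)<140)
    s=C[a&(C[:,2]>76)&(C[:,2]<88)&(C[:,1]>10)];print(n,"stop",len(s),np.percentile(s,[2,10,50,90,98],axis=0).round(1).tolist())
    s=C[a&(C[:,2]>66)&(C[:,2]<86)&(C[:,1]<10)&(C[:,1]>-60)];print("pad",len(s),np.percentile(s,[2,10,50,90,98],axis=0).round(1).tolist())
    # rails
    s=C[a&(C[:,2]>21)&(C[:,2]<32)&(abs(abs(C[:,0])-35)<12)];
    for sg in(-1,1):
        t=s[s[:,0]*sg>0];print("rail",len(t),np.percentile(t,[2,50,98],axis=0).round(1).tolist())
p,d=load("top0");hsv=cv2.cvtColor(p,cv2.COLOR_RGB2HSV)
# bright guide pixels
m=(hsv[...,2]>150)&(hsv[...,1]<60);v,u=np.nonzero(m[110:200,240:330]);u+=240;v+=110
c=toclamp(ray("top",np.c_[u,v],26))
for sg in(-1,1):
    t=c[(abs(c[:,0]*sg-36)<12)&(c[:,1]>-40)&(c[:,1]<130)];print("rail colour",len(t),np.percentile(t,[2,50,98],axis=0).round(1).tolist(),np.polyfit(t[:,1],t[:,0],1))
E
```

```text
top stop 169 [[-38.9, 86.4, 77.2], [-32.9, 86.9, 80.4], [-0.8, 92.7, 82.8], [30.8, 98.6, 84.9], [37.8, 99.8, 86.2]]
pad 139 [[-27.0, -51.1, 67.1], [-22.0, -47.8, 69.7], [-0.5, -8.9, 77.2], [19.6, -2.0, 80.0], [24.9, -0.6, 80.6]]
rail 165 [[-40.1, -14.4, 21.4], [-35.8, 70.7, 26.5], [-28.0, 149.2, 30.9]]
rail 138 [[25.9, 4.0, 21.8], [35.0, 61.5, 26.0], [39.4, 149.2, 30.1]]
scene stop 133 [[-34.1, 88.8, 78.0], [-24.8, 89.9, 79.2], [7.5, 95.6, 82.6], [38.4, 101.1, 85.2], [42.9, 102.4, 87.1]]
pad 129 [[-19.8, -48.5, 66.5], [-13.5, -45.4, 68.2], [6.5, -6.9, 76.6], [29.3, -0.1, 80.9], [31.6, 2.0, 82.2]]
rail 146 [[-45.9, 8.7, 21.2], [-30.4, 65.2, 25.6], [-25.4, 153.1, 31.2]]
rail 217 [[25.6, -68.3, 21.2], [40.2, 66.8, 25.7], [45.2, 151.6, 30.7]]
rail colour 58 [[-38.3, 25.8, 26.0], [-35.0, 55.4, 26.0], [-31.6, 85.0, 26.0]] [-2.82813639e-03 -3.48041166e+01]
rail colour 104 [[32.6, 4.1, 26.0], [36.6, 46.4, 26.0], [41.2, 127.9, 26.0]] [-6.76520285e-03  3.70954693e+01]
```

```bash
cat >> h.py <<'E'
def jaw():
    s=manip.get_state();M=R.from_quat(s['orientation']).as_matrix()
    return np.rad2deg(np.arctan2(M[1,1],M[0,1])),M[:,0],s['tool_pos']
E
python3 - <<'E'
from h import *
print(jaw())
q,d=load("scene0");hsv=cv2.cvtColor(q,cv2.COLOR_RGB2HSV)
k=cv2.inRange(hsv,(0,0,0),(180,255,110))[172:196,400:425]
cs,_=cv2.findContours(k,cv2.RETR_EXTERNAL,cv2.CHAIN_APPROX_NONE);c=max(cs,key=cv2.contourArea)[:,0]+[400,172];M=cv2.moments(c)
uv=[M['m10']/M['m00'],M['m01']/M['m00']];print("hole scene",uv,ray("scene",[uv],70))
k=cv2.inRange(hsv,(0,0,0),(180,255,60))[185:215,290:320]
v,u=np.nonzero(k);u+=290;v+=185;uv=[u.mean(),v.mean()];print("knob scene",uv,len(u),ray("scene",[uv],120))
E
```

```text
(np.float64(-68.06753842381283), array([-5.03596289e-04,  1.59503312e-03, -9.99998601e-01]), array([ 224.06756721, -556.36573742,  403.73893491]))
hole scene [420.0752688172043, 193.22043010752688] [[518.00171834 315.21000532  70.        ]]
knob scene [np.float64(304.0919540229885), np.float64(199.58620689655172)] 87 [[489.5057588  -34.57736209 120.        ]]
```

>>> step_arm(motion=[{"x": 0.02,"y": 0.03,"rz": 5},{"x": 0.04,"y": 0.065,"rz": 10},{"x": 0.06,"y": 0.1,"rz": 15},{"x": 0.08,"y": 0.135,"rz": 20},{"x": 0.1,"y": 0.17,"rz": 25},{"x": 0.12,"y": 0.205,"rz": 30},{"x": 0.14,"y": 0.24,"rz": 35},{"x": 0.155,"y": 0.278,"rz": 40},{"x": 0.17,"y": 0.316,"rz": 45},{"x": 0.18,"y": 0.355,"rz": 50},{"x": 0.19,"y": 0.395,"rz": 55},{"x": 0.2,"y": 0.435,"rz": 60},{"x": 0.21,"y": 0.475,"rz": 65},{"x": 0.22,"y": 0.515,"rz": 70},{"x": 0.225,"y": 0.555,"rz": 75},{"x": 0.23,"y": 0.595,"rz": 80},{"x": 0.235,"y": 0.635,"rz": 84.5},{"x": 0.24,"y": 0.675,"rz": 84.5},{"x": 0.245,"y": 0.715,"rz": 84.5},{"x": 0.247,"y": 0.755,"rz": 84.5}], hand=0.0854, squeeze=40)

```text
schema error: expected keys x, y, z, rx, ry, rz
```

>>> step_arm(motion=[{"x": 0.03,"y": 0.02,"z": 0,"rx": 0,"ry": 0,"rz": 5},{"x": 0.05,"y": 0.05,"z": 0,"rx": 0,"ry": 0,"rz": 10},{"x": 0.07,"y": 0.085,"z": 0,"rx": 0,"ry": 0,"rz": 15},{"x": 0.09,"y": 0.12,"z": 0,"rx": 0,"ry": 0,"rz": 20},{"x": 0.11,"y": 0.155,"z": 0,"rx": 0,"ry": 0,"rz": 25},{"x": 0.13,"y": 0.19,"z": 0,"rx": 0,"ry": 0,"rz": 30},{"x": 0.145,"y": 0.228,"z": 0,"rx": 0,"ry": 0,"rz": 35},{"x": 0.16,"y": 0.266,"z": 0,"rx": 0,"ry": 0,"rz": 40},{"x": 0.17,"y": 0.305,"z": 0,"rx": 0,"ry": 0,"rz": 45},{"x": 0.18,"y": 0.345,"z": 0,"rx": 0,"ry": 0,"rz": 50},{"x": 0.19,"y": 0.385,"z": 0,"rx": 0,"ry": 0,"rz": 55},{"x": 0.2,"y": 0.425,"z": 0,"rx": 0,"ry": 0,"rz": 60},{"x": 0.21,"y": 0.465,"z": 0,"rx": 0,"ry": 0,"rz": 65},{"x": 0.22,"y": 0.505,"z": 0,"rx": 0,"ry": 0,"rz": 70},{"x": 0.225,"y": 0.545,"z": 0,"rx": 0,"ry": 0,"rz": 75},{"x": 0.23,"y": 0.585,"z": 0,"rx": 0,"ry": 0,"rz": 80},{"x": 0.235,"y": 0.625,"z": 0,"rx": 0,"ry": 0,"rz": 84.5},{"x": 0.24,"y": 0.665,"z": 0,"rx": 0,"ry": 0,"rz": 84.5},{"x": 0.245,"y": 0.705,"z": 0,"rx": 0,"ry": 0,"rz": 84.5},{"x": 0.247,"y": 0.745,"z": 0,"rx": 0,"ry": 0,"rz": 84.5}], hand=0.085, squeeze=40)

```text
time: 1.77
tool_pos: [470.9, 190.5, 404.3]
orientation: [0.423, 0.566, -0.423, 0.566]
ft_force: [0.7, -0.0, 0.8]
grip_width: 85.0
```

```bash
python3 - <<'E'
from h import *
print(jaw(),manip.get_state()['joints'],manip.get_state()['time'])
print(ray("scene",[[412,184.4]],70))
E
```

```text
(np.float64(16.44304602740335), array([-1.43419050e-04, -1.98674882e-04, -9.99999970e-01]), array([470.91398263, 190.52052269, 404.34345066])) [ 2.83542070e-01 -1.20161494e-01  1.74025483e+00 -1.50801038e-04
  1.52169259e+00 -3.43582028e-03] 1.7667
[[479.95864774 304.63977382  70.        ]]
```

>>> step_arm(motion=[{"x": 0.002,"y": 0.038,"z": 0,"rx": 0,"ry": 0,"rz": 0},{"x": 0.004,"y": 0.075,"z": 0,"rx": 0,"ry": 0,"rz": 0},{"x": 0.0055,"y": 0.105,"z": -0.02,"rx": 0,"ry": 0,"rz": 0},{"x": 0.0055,"y": 0.1155,"z": -0.05,"rx": 0,"ry": 0,"rz": 0},{"x": 0.0055,"y": 0.1155,"z": -0.08,"rx": 0,"ry": 0,"rz": 0},{"x": 0.0055,"y": 0.1155,"z": -0.11,"rx": 0,"ry": 0,"rz": 0},{"x": 0.0055,"y": 0.1155,"z": -0.125,"rx": 0,"ry": 0,"rz": 0},{"x": 0.0055,"y": 0.1155,"z": -0.125,"rx": 0,"ry": 0,"rz": 0}])

```text
time: 2.43
tool_pos: [474.5, 303.1, 274.1]
orientation: [0.42, 0.568, -0.426, 0.565]
ft_force: [-1.1, -0.5, 0.2]
grip_width: 84.8
```

```bash
python3 - <<'E'
from h import *
print(jaw(),manip.get_state()['time'])
p,_=snap("top","1");crop(p,130,150,270,270,"pics/t1.png",5)
p,_=snap("scene","1");crop(p,350,90,490,220,"pics/s1.png",4)
E
```

```text
(np.float64(16.45680012931292), array([-0.00825671, -0.00428359, -0.99995674]), array([474.47284403, 303.0759357 , 274.06246844])) 2.4333
```

View pics/t1.png

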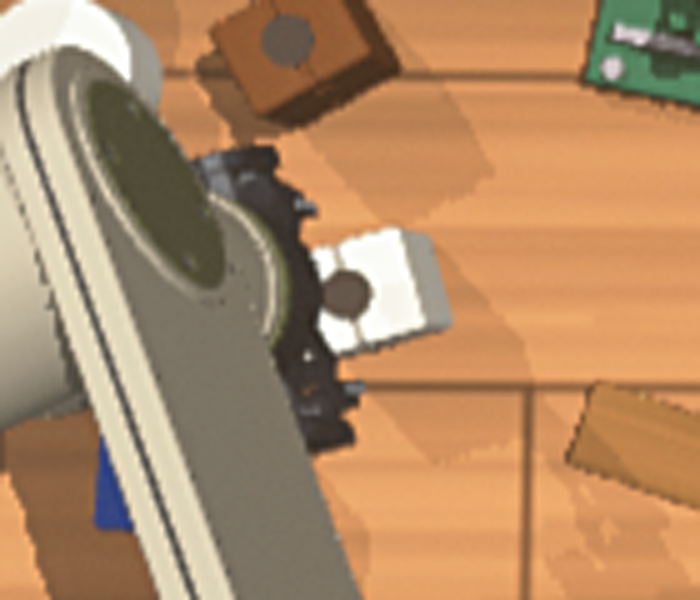

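View pics/s1.png

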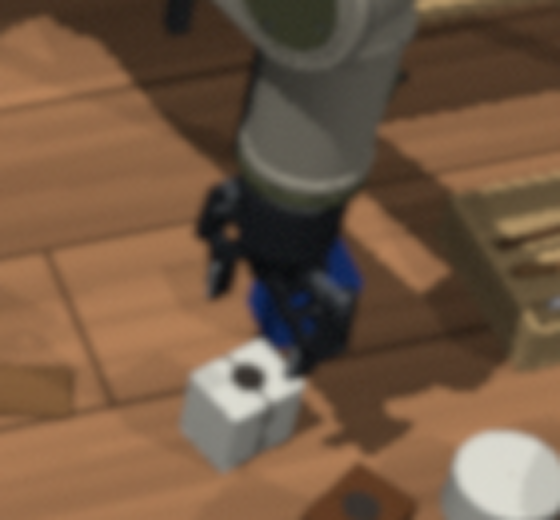

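>>> step_arm(motion=[{"x": 0,"y": 0,"z": -0.015,"rx": 0,"ry": 0,"rz": 0},{"x": 0,"y": 0,"z": -0.03,"rx": 0,"ry": 0,"rz": 0},{"x": 0,"y": 0,"z": -0.045,"rx": 0,"ry": 0,"rz": 0},{"x": 0,"y": 0,"z": -0.06,"rx": 0,"ry": 0,"rz": 0},{"x": 0,"y": 0,"z": -0.075,"rx": 0,"ry": 0,"rz": 0},{"x": 0,"y": 0,"z": -0.0845,"rx": 0,"ry": 0,"rz": 0},{"x": 0,"y": 0,"z": -0.0845,"rx": 0,"ry": 0,"rz": 0},{"x": 0,"y": 0,"z": -0.0845,"rx": 0,"ry": 0,"rz": 0}])

```text
time: 3.2
tool_pos: [477.1, 304.1, 196.3]
orientation: [0.424, 0.566, -0.423, 0.566]
ft_force: [0.0, -0.3, -0.2]
grip_width: 84.8
```

```bash
python3 - <<'E'
from h import *
s=manip.get_state();print(jaw(),s['time'],s['ft_force'])
E
```

```text
(np.float64(16.42012950834245), array([ 8.84585288e-04,  4.49616505e-04, -9.99999508e-01]), array([477.13883455, 304.06477401, 196.27672058])) 3.2 [ 0.01812756 -0.29731841 -0.2000754 ]
```

Close slowly on the mould.

>>> step_arm(motion=[{"x": 0,"y": 0,"z": 0,"rx": 0,"ry": 0,"rz": 0},{"x": 0,"y": 0,"z": 0,"rx": 0,"ry": 0,"rz": 0},{"x": 0,"y": 0,"z": 0,"rx": 0,"ry": 0,"rz": 0},{"x": 0,"y": 0,"z": 0,"rx": 0,"ry": 0,"rz": 0},{"x": 0,"y": 0,"z": 0,"rx": 0,"ry": 0,"rz": 0},{"x": 0,"y": 0,"z": 0,"rx": 0,"ry": 0,"rz": 0}], hand=0.05, squeeze=40)

```text
time: 3.7
tool_pos: [477.4, 304.3, 196.8]
orientation: [0.424, 0.566, -0.423, 0.567]
ft_force: [-0.9, -0.3, 8.0]
grip_width: 55.5
```

```bash
python3 - <<'E'
from h import *
s=manip.get_state();print(jaw(),s['time'],s['ft_force'],s['grip_width'])
print(toworld(.5,47),toworld(0.5,51))
p,_=snap("top","2");crop(p,130,150,270,270,"pics/t2.png",5)
E
```

```text
(np.float64(16.431441226090005), array([ 0.00233315,  0.00117622, -0.99999659]), array([477.39161964, 304.30521845, 196.77899685])) 3.7 [-0.9096973  -0.31047464  7.98109268] 55.47783694618853
[636.60780289  62.18922225] [637.39227205  66.11154403]
```

View pics/t2.png

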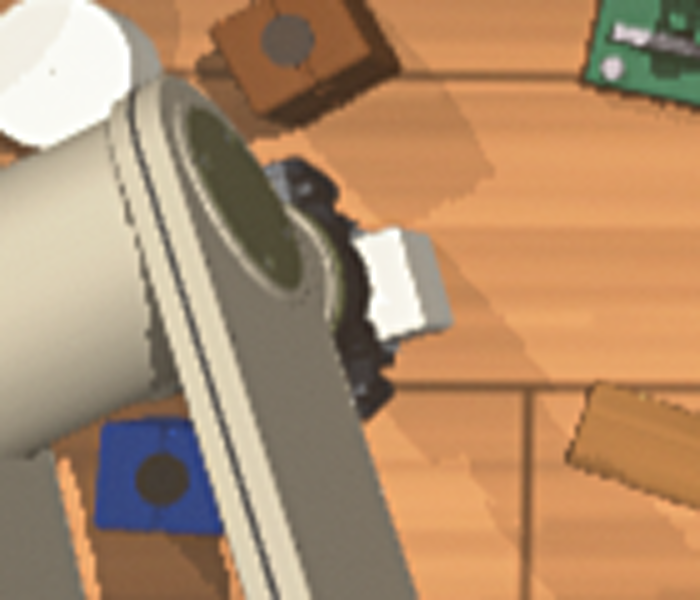

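>>> step_arm(motion=[{"x": 0,"y": 0,"z": 0.01,"rx": 0,"ry": 0,"rz": 0},{"x": 0,"y": 0,"z": 0.03,"rx": 0,"ry": 0,"rz": 0},{"x": 0,"y": 0,"z": 0.055,"rx": 0,"ry": 0,"rz": 0},{"x": 0,"y": 0,"z": 0.08,"rx": 0,"ry": 0,"rz": 0},{"x": 0,"y": 0,"z": 0.105,"rx": 0,"ry": 0,"rz": 0},{"x": 0.01,"y": -0.015,"z": 0.12,"rx": 0,"ry": 0,"rz": -2},{"x": 0.025,"y": -0.038,"z": 0.12,"rx": 0,"ry": 0,"rz": -5},{"x": 0.042,"y": -0.063,"z": 0.12,"rx": 0,"ry": 0,"rz": -8},{"x": 0.059,"y": -0.089,"z": 0.12,"rx": 0,"ry": 0,"rz": -11},{"x": 0.076,"y": -0.115,"z": 0.12,"rx": 0,"ry": 0,"rz": -14},{"x": 0.093,"y": -0.141,"z": 0.12,"rx": 0,"ry": 0,"rz": -17},{"x": 0.11,"y": -0.167,"z": 0.12,"rx": 0,"ry": 0,"rz": -20},{"x": 0.127,"y": -0.192,"z": 0.12,"rx": 0,"ry": 0,"rz": -23},{"x": 0.142,"y": -0.215,"z": 0.12,"rx": 0,"ry": 0,"rz": -25.5},{"x": 0.152,"y": -0.23,"z": 0.12,"rx": 0,"ry": 0,"rz": -27},{"x": 0.16,"y": -0.2417,"z": 0.12,"rx": 0,"ry": 0,"rz": -27.75},{"x": 0.16,"y": -0.2417,"z": 0.12,"rx": 0,"ry": 0,"rz": -27.75},{"x": 0.16,"y": -0.2417,"z": 0.12,"rx": 0,"ry": 0,"rz": -27.75},{"x": 0.16,"y": -0.2417,"z": 0.12,"rx": 0,"ry": 0,"rz": -27.75}])

```text
time: 5.33
tool_pos: [636.2, 63.2, 314.9]
orientation: [-0.546, -0.449, 0.547, -0.448]
ft_force: [-0.1, -0.4, -3.5]
grip_width: 55.5
```

```bash
python3 - <<'E'
from h import *
s=manip.get_state();print(jaw(),s['time'],s['ft_force'],s['grip_width'])
p,_=snap("top","3");crop(p,230,90,390,210,"pics/t3.png",5)
p,_=snap("scene","3");crop(p,250,110,410,270,"pics/s3.png",5)
E
```

```text
(np.float64(-11.242928073306098), array([-1.17306434e-03,  5.75285501e-04, -9.99999146e-01]), array([636.17170095,  63.15175274, 314.87752818])) 5.3333 [-0.14284233 -0.42309525 -3.53231642] 55.49546040257422
```

View pics/t3.png

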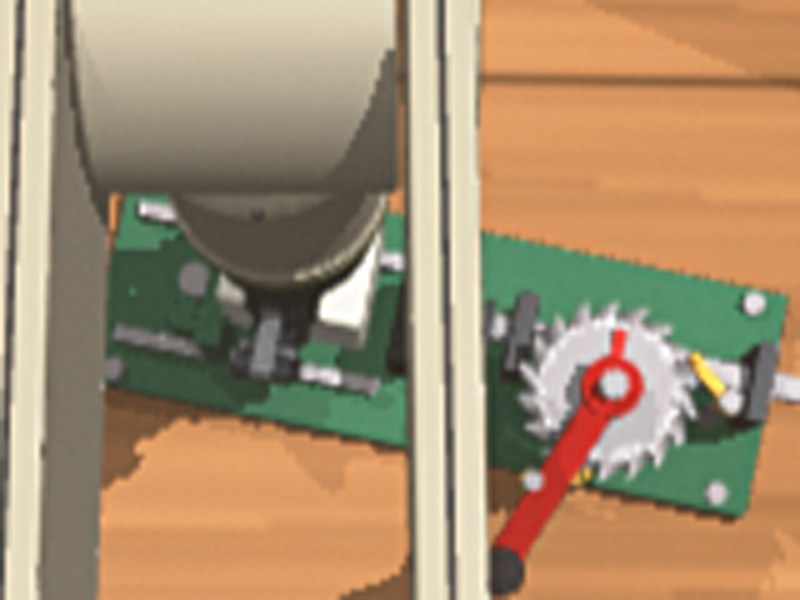

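View pics/s3.png

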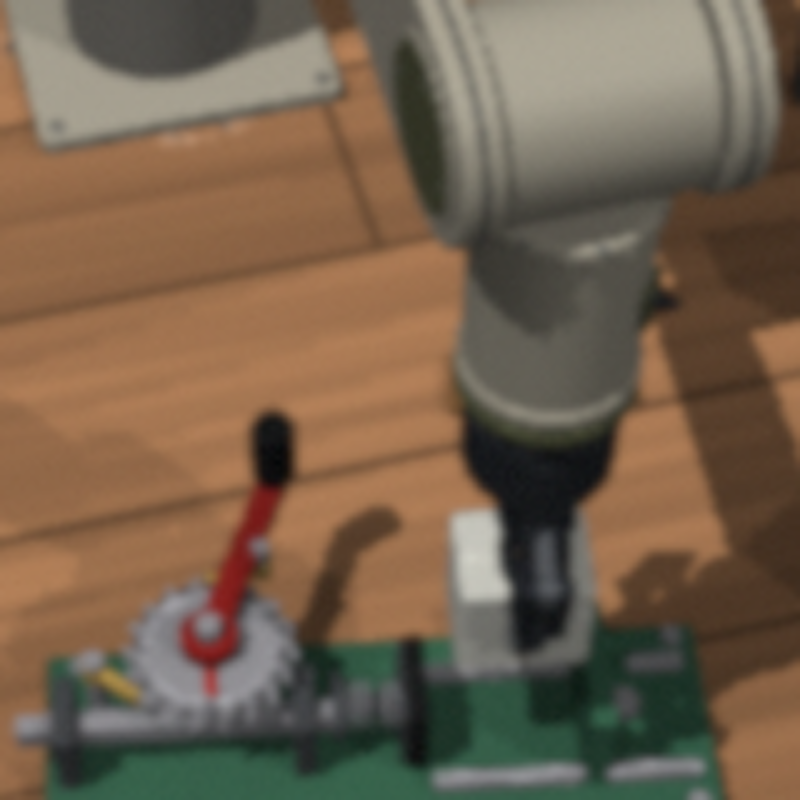

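```bash
cat > m1.py <<'E'
from h import *
q,d=load("scene0");hsv=cv2.cvtColor(q,cv2.COLOR_RGB2HSV)
g=cv2.inRange(hsv,(60,60,30),(90,255,255));g=cv2.morphologyEx(g,cv2.MORPH_CLOSE,np.ones((5,5)))
z=np.zeros_like(g);z[225:290,245:405]=g[225:290,245:405]
cs,_=cv2.findContours(z,cv2.RETR_EXTERNAL,cv2.CHAIN_APPROX_NONE);c=max(cs,key=cv2.contourArea);h=cv2.convexHull(c)[:,0]
x=ray("scene",h,16)[:,:2].astype(np.float32);r=cv2.minAreaRect(x);b=cv2.boxPoints(r);print("scene clamp",r);print(toclamp(b).round(1))
# near (+x) edge reliable
E
python3 m1.py; python3 - <<'E'
from h import *
for n in("scene","top"):
    p,d=load(n+"3");hsv=cv2.cvtColor(p,cv2.COLOR_RGB2HSV);C=toclamp(cloud(n,d).reshape(-1,3)).reshape(400,640,3)
    a=(abs(C[...,0])<70)&(C[...,1]>-10)&(C[...,1]<110)&(C[...,2]>110)&(C[...,2]<200)&(hsv[...,1]<60)&(hsv[...,2]>100)
    s=C[a];print(n,len(s),np.percentile(s,[2,10,50,90,98],axis=0).round(1).tolist())
    t=s[s[:,2]>183];print(" top",len(t),np.percentile(t,[2,50,98],axis=0).round(1).tolist() if len(t) else'')
    f=s[(s[:,2]<178)&(s[:,2]>125)];print(" side",len(f),np.percentile(f,[2,50,98],axis=0).round(1).tolist() if len(f) else '')
    v,u=np.nonzero(a);print(u.min(),u.max(),v.min(),v.max())
E
```

```text
scene clamp ((621.6475219726562, -6.3491363525390625), (373.27630615234375, 143.23858642578125), 78.71827697753906)
[[ -72.3 -209.8    0. ]
 [  71.  -209.7    0. ]
 [  70.8  163.5    0. ]
 [ -72.4  163.5    0. ]]
scene 390 [[-23.6, 13.6, 126.8], [-15.5, 14.1, 135.6], [20.2, 26.3, 185.5], [27.9, 75.9, 190.7], [29.2, 79.6, 192.2]]
 top 210 [[-25.6, 14.1, 184.0], [5.4, 27.6, 188.7], [27.5, 79.8, 192.6]]
 side 163 [[-19.8, 13.5, 127.0], [26.6, 24.4, 150.4], [29.6, 78.0, 177.3]]
340 368 212 243
top 164 [[-31.7, 10.9, 128.3], [-30.7, 11.0, 148.3], [-21.2, 17.9, 187.6], [5.4, 73.0, 190.2], [19.1, 79.1, 191.5]]
 top 125 [[-31.1, 11.1, 183.9], [-21.5, 19.8, 188.6], [10.5, 79.5, 191.7]]
 side 36 [[-31.8, 10.9, 127.3], [-22.8, 11.1, 152.3], [19.5, 72.8, 174.4]]
273 306 135 163
```

```bash
python3 - <<'E'
from h import *
p,d=load("top3");crop(p,265,125,315,170,"pics/t3b.png",14)
C=toclamp(cloud("top",d).reshape(-1,3)).reshape(400,640,3)
for v in range(138,166):
    print(v,[tuple(C[v,u].round(0).astype(int).tolist())+(int(p[v,u].mean()),) for u in (298,300,302)])
E
```

```text
138 [(-29, 15, 373, 86), (-25, 13, 358, 111), (-23, 10, 351, 137)]
139 [(-29, 16, 364, 93), (-26, 13, 351, 146), (-24, 10, 344, 96)]
140 [(-29, 16, 354, 124), (-27, 13, 350, 144), (-24, 10, 337, 61)]
141 [(-30, 16, 352, 149), (-28, 12, 345, 103), (-17, 12, 289, 87)]
142 [(-32, 15, 350, 108), (-29, 13, 337, 54), (-17, 12, 278, 157)]
143 [(-32, 16, 339, 80), (-22, 15, 292, 43), (-2, 16, 189, 241)]
144 [(-33, 16, 333, 38), (-23, 15, 284, 108), (-4, 16, 189, 254)]
145 [(-27, 18, 292, 40), (-8, 20, 189, 207), (-7, 15, 189, 253)]
146 [(-27, 18, 282, 127), (-10, 19, 191, 253), (-9, 15, 189, 252)]
147 [(-13, 23, 189, 236), (-12, 19, 186, 252), (-11, 14, 188, 251)]
148 [(-16, 23, 190, 253), (-15, 18, 191, 249), (-14, 14, 189, 251)]
149 [(-18, 22, 191, 249), (-17, 18, 188, 248), (-16, 13, 190, 251)]
150 [(-20, 22, 189, 247), (-19, 17, 190, 248), (-18, 13, 189, 252)]
151 [(-22, 21, 189, 247), (-21, 17, 187, 249), (-20, 12, 186, 249)]
152 [(-25, 21, 190, 250), (-23, 17, 187, 251), (-22, 12, 187, 238)]
153 [(-27, 21, 188, 251), (-26, 16, 190, 252), (-24, 12, 183, 210)]
154 [(-29, 20, 189, 208), (-28, 16, 186, 239), (-27, 11, 185, 179)]
155 [(-31, 20, 185, 106), (-30, 15, 188, 159), (-27, 11, 174, 152)]
156 [(-31, 20, 172, 87), (-31, 15, 178, 92), (-28, 11, 163, 142)]
157 [(-32, 20, 159, 91), (-31, 15, 164, 89), (-28, 11, 150, 137)]
158 [(-31, 21, 139, 89), (-31, 16, 146, 93), (-29, 11, 135, 113)]
159 [(-32, 21, 127, 80), (-31, 16, 130, 88), (-14, 16, 17, 93)]
160 [(-19, 26, 16, 63), (-18, 21, 15, 67), (-17, 15, 20, 67)]
161 [(-22, 26, 15, 63), (-20, 20, 15, 67), (-19, 15, 16, 68)]
162 [(-24, 25, 16, 63), (-23, 20, 15, 67), (-22, 14, 18, 66)]
163 [(-27, 25, 17, 68), (-26, 19, 16, 66), (-25, 14, 19, 66)]
164 [(-30, 24, 18, 103), (-29, 19, 17, 87), (-28, 13, 17, 78)]
165 [(-34, 23, 25, 136), (-32, 18, 23, 124), (-32, 12, 25, 110)]
```

View pics/t3b.png

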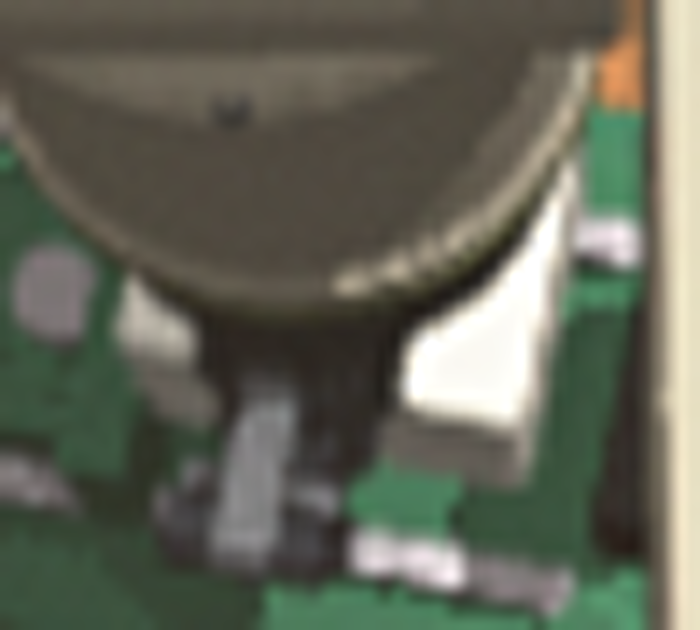

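>>> step_arm(motion=[{"x": 0.0034,"y": 0.0003,"z": 0,"rx": 0,"ry": 0,"rz": 0},{"x": 0.0034,"y": 0.0003,"z": -0.01,"rx": 0,"ry": 0,"rz": 0},{"x": 0.0034,"y": 0.0003,"z": -0.025,"rx": 0,"ry": 0,"rz": 0},{"x": 0.0034,"y": 0.0003,"z": -0.04,"rx": 0,"ry": 0,"rz": 0},{"x": 0.0034,"y": 0.0003,"z": -0.055,"rx": 0,"ry": 0,"rz": 0},{"x": 0.0034,"y": 0.0003,"z": -0.07,"rx": 0,"ry": 0,"rz": 0},{"x": 0.0034,"y": 0.0003,"z": -0.08,"rx": 0,"ry": 0,"rz": 0},{"x": 0.0034,"y": 0.0003,"z": -0.08,"rx": 0,"ry": 0,"rz": 0},{"x": 0.0034,"y": 0.0003,"z": -0.08,"rx": 0,"ry": 0,"rz": 0}])

```text
time: 6.18
tool_pos: [639.6, 62.7, 234.3]
orientation: [-0.546, -0.449, 0.547, -0.448]
ft_force: [-0.1, -0.5, -5.0]
grip_width: 55.7
```

```bash
python3 - <<'E'
from h import *
s=manip.get_state();print(jaw(),s['time'],s['ft_force'],s['grip_width'])
p,d=snap("top","4");crop(p,245,110,325,180,"pics/t4.png",9)
q,_=snap("scene","4");crop(q,310,170,410,275,"pics/s4.png",6)
C=toclamp(cloud("top",d).reshape(-1,3));z0=40
a=(abs(C[:,0]+28)<8)&(C[:,1]>5)&(C[:,1]<85)&(C[:,2]>50)&(C[:,2]<100);s=C[a];print(len(s),np.percentile(s,[2,10,50,90,98],axis=0).round(1).tolist())
E
```

```text
(np.float64(-11.298537055279157), array([-1.87410423e-03,  2.38114535e-05, -9.99998244e-01]), array([639.61142762,  62.7468802 , 234.25094474])) 6.1833 [-0.06910198 -0.49860673 -4.96547333] 55.688808709545114
45 [[-28.8, 11.1, 50.8], [-28.6, 12.5, 54.6], [-28.2, 28.4, 75.3], [-27.4, 74.5, 93.8], [-20.9, 78.3, 97.6]]
```

View pics/t4.png

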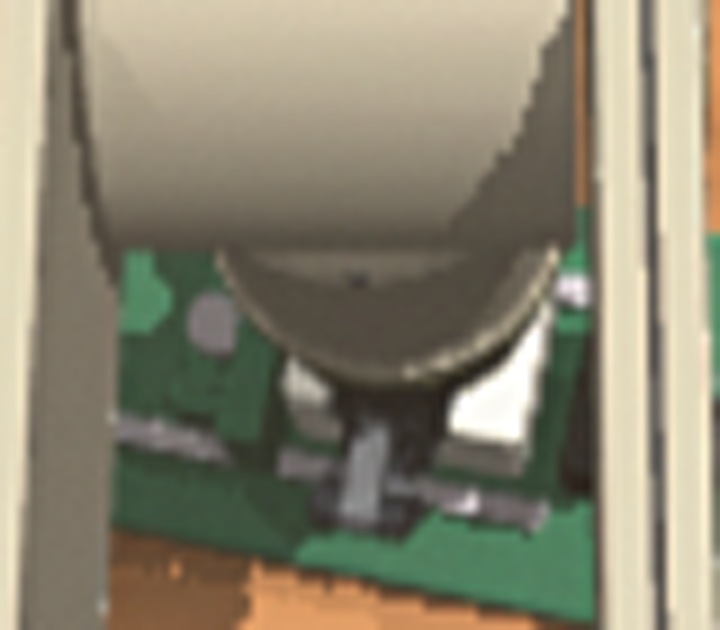

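View pics/s4.png

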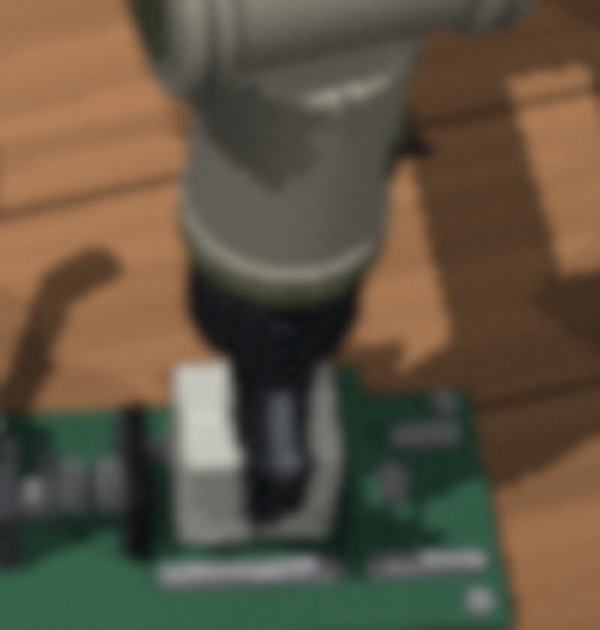

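>>> step_arm(motion=[{"x": 0,"y": 0,"z": -0.006,"rx": 0,"ry": 0,"rz": 0},{"x": 0,"y": 0,"z": -0.012,"rx": 0,"ry": 0,"rz": 0},{"x": 0,"y": 0,"z": -0.016,"rx": 0,"ry": 0,"rz": 0},{"x": 0,"y": 0,"z": -0.019,"rx": 0,"ry": 0,"rz": 0},{"x": 0,"y": 0,"z": -0.0205,"rx": 0,"ry": 0,"rz": 0},{"x": 0,"y": 0,"z": -0.0215,"rx": 0,"ry": 0,"rz": 0},{"x": 0,"y": 0,"z": -0.0215,"rx": 0,"ry": 0,"rz": 0}])

```text
time: 6.87
tool_pos: [639.9, 62.5, 213.4]
orientation: [-0.547, -0.448, 0.547, -0.448]
ft_force: [0.3, -0.4, -4.0]
grip_width: 55.6
```

```bash
python3 - <<'E'
from h import *
s=manip.get_state();print(jaw(),s['time'],s['ft_force'],s['grip_width'])
p,d=snap("top","5");crop(p,245,110,325,180,"pics/t5.png",9)
C=toclamp(cloud("top",d).reshape(-1,3))
a=(abs(C[:,0]+28)<8)&(C[:,1]>5)&(C[:,1]<85)&(C[:,2]>36)&(C[:,2]<80);s=C[a];print(len(s),np.percentile(s,[2,10,50,90,98],axis=0).round(1).tolist())
a=(abs(C[:,0])<32)&(C[:,1]>5)&(C[:,1]<85)&(C[:,2]>80)&(C[:,2]<96);s=C[a];print(len(s),np.percentile(s,[2,10,50,90,98],axis=0).round(1).tolist())
E
```

```text
(np.float64(-11.318940271750353), array([-4.38760491e-04, -5.42991939e-06, -9.99999904e-01]), array([639.94150722,  62.49700488, 213.37483521])) 6.8667 [ 0.32483422 -0.43243546 -4.00786459] 55.63860375552665
34 [[-28.2, 11.0, 38.2], [-28.0, 12.7, 41.4], [-27.6, 29.0, 55.8], [-26.7, 75.0, 71.0], [-21.8, 78.0, 77.5]]
91 [[-27.9, 11.2, 82.1], [-26.6, 12.6, 83.5], [-19.3, 20.3, 86.7], [-2.0, 74.5, 89.1], [8.1, 79.5, 90.0]]
```

View pics/t5.png

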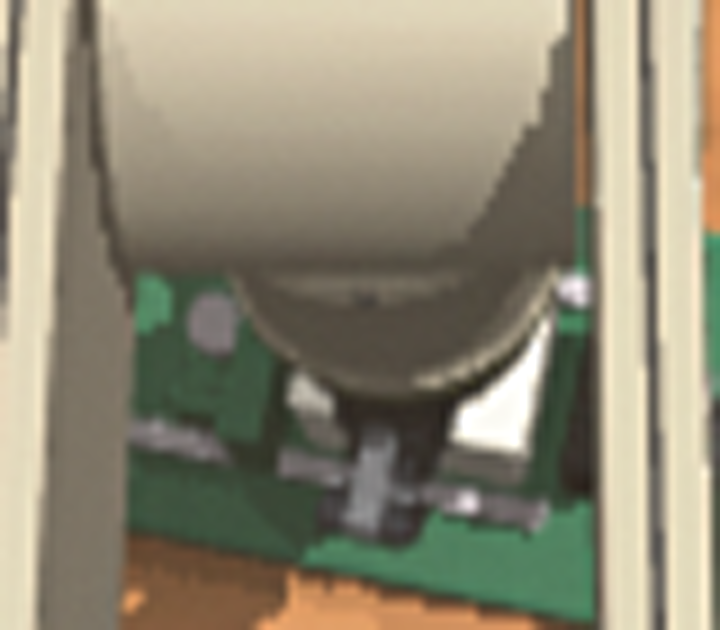

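>>> step_arm(motion=[{"x": 0,"y": 0,"z": -0.0008,"rx": 0,"ry": 0,"rz": 0},{"x": 0,"y": 0,"z": -0.0015,"rx": 0,"ry": 0,"rz": 0},{"x": 0,"y": 0,"z": -0.0015,"rx": 0,"ry": 0,"rz": 0}])

```text
time: 7.17
tool_pos: [640.3, 62.5, 212.8]
orientation: [0.547, 0.448, -0.547, 0.448]
ft_force: [-1.8, 0.2, -1.2]
grip_width: 55.5
```

>>> step_arm(motion=[{"x": 0,"y": 0,"z": -0.0004,"rx": 0,"ry": 0,"rz": 0},{"x": 0,"y": 0,"z": -0.0004,"rx": 0,"ry": 0,"rz": 0},{"x": 0,"y": 0,"z": -0.0004,"rx": 0,"ry": 0,"rz": 0},{"x": 0,"y": 0,"z": -0.0004,"rx": 0,"ry": 0,"rz": 0},{"x": 0,"y": 0,"z": -0.0004,"rx": 0,"ry": 0,"rz": 0}], hand=0.076)

```text
time: 7.58
tool_pos: [640.2, 62.5, 212.0]
orientation: [0.547, 0.448, -0.547, 0.448]
ft_force: [0.6, -0.4, 0.2]
grip_width: 75.9
```

>>> step_arm(motion=[{"x": 0,"y": 0,"z": 0.01,"rx": 0,"ry": 0,"rz": 0},{"x": 0,"y": 0,"z": 0.03,"rx": 0,"ry": 0,"rz": 0},{"x": 0,"y": 0,"z": 0.055,"rx": 0,"ry": 0,"rz": 0},{"x": 0,"y": 0,"z": 0.085,"rx": 0,"ry": 0,"rz": 0},{"x": 0,"y": 0,"z": 0.115,"rx": 0,"ry": 0,"rz": 0},{"x": -0.02,"y": -0.01,"z": 0.13,"rx": 0,"ry": 0,"rz": 7},{"x": -0.05,"y": -0.025,"z": 0.13,"rx": 0,"ry": 0,"rz": 14},{"x": -0.08,"y": -0.045,"z": 0.13,"rx": 0,"ry": 0,"rz": 21},{"x": -0.105,"y": -0.06,"z": 0.13,"rx": 0,"ry": 0,"rz": 28},{"x": -0.125,"y": -0.07,"z": 0.13,"rx": 0,"ry": 0,"rz": 35},{"x": -0.14,"y": -0.08,"z": 0.13,"rx": 0,"ry": 0,"rz": 42},{"x": -0.145,"y": -0.087,"z": 0.13,"rx": 0,"ry": 0,"rz": 49},{"x": -0.15,"y": -0.095,"z": 0.13,"rx": 0,"ry": 0,"rz": 56},{"x": -0.15,"y": -0.097,"z": 0.13,"rx": 0,"ry": 0,"rz": 63},{"x": -0.15,"y": -0.097,"z": 0.13,"rx": 0,"ry": 0,"rz": 68.5},{"x": -0.15,"y": -0.097,"z": 0.13,"rx": 0,"ry": 0,"rz": 68.5},{"x": -0.15,"y": -0.097,"z": 0.13,"rx": 0,"ry": 0,"rz": 68.5}], hand=0.06)

```text
time: 9.0
tool_pos: [490.1, -34.5, 342.5]
orientation: [0.201, 0.678, -0.201, 0.678]
ft_force: [-0.1, 0.7, -0.1]
grip_width: 59.9
```

```bash
python3 - <<'E'
from h import *
s=manip.get_state();print(jaw(),s['time'],s['ft_force'],s['grip_width'],s['joints'])
p,d=snap("top","6");crop(p,235,100,395,220,"pics/t6.png",5)
q,_=snap("scene","6");crop(q,250,130,410,290,"pics/s6.png",5)
E
```

```text
(np.float64(56.994301619079415), array([ 9.05123370e-04, -1.20051022e-04, -9.99999583e-01]), array([490.05344138, -34.51017238, 342.52546664])) 9.0 [-0.087403    0.74501175 -0.08663769] 59.90853366708589 [-1.74730403e-01 -1.29784852e-01  1.86280080e+00  3.96524351e-05
  1.40766449e+00 -1.16947488e+00]
```

View pics/t6.png

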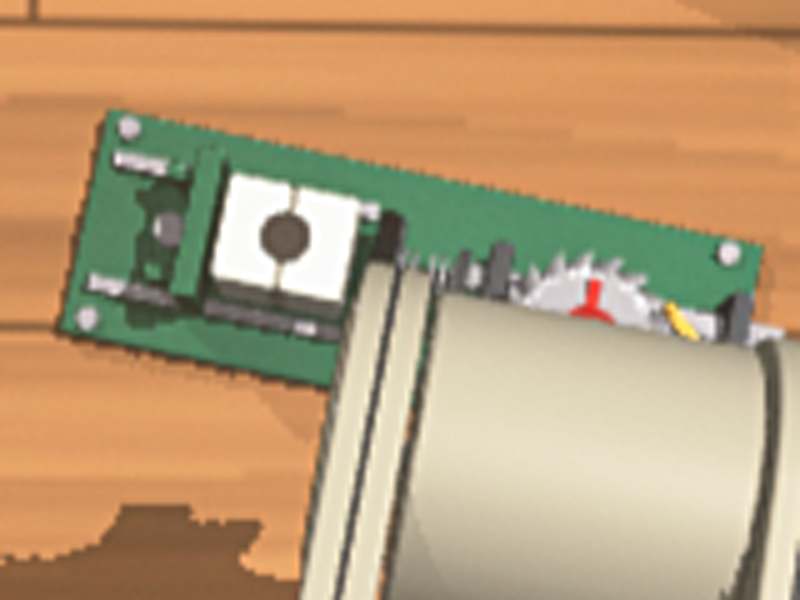

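View pics/s6.png

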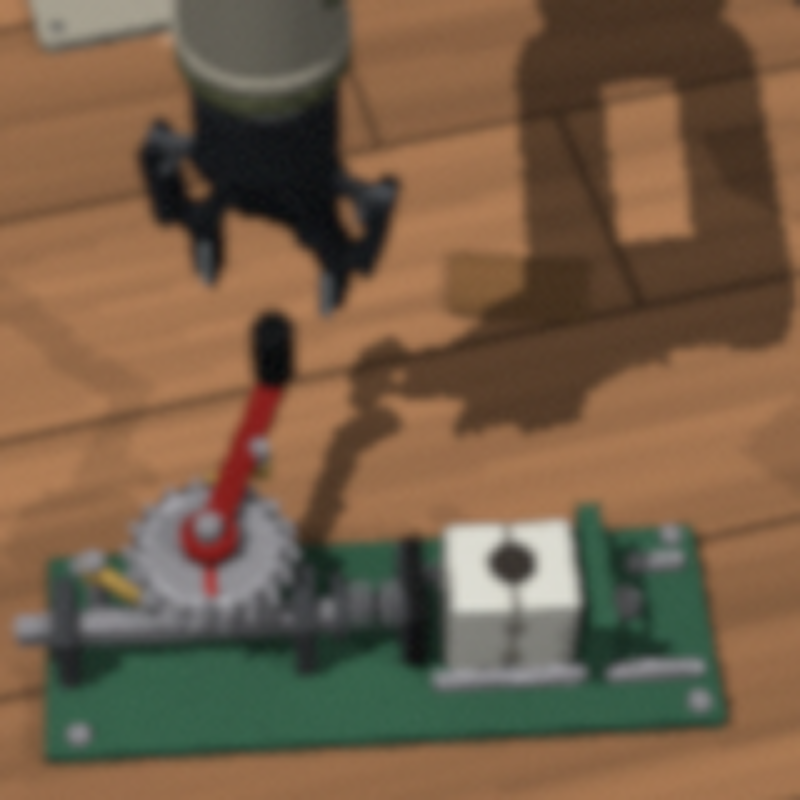

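>>> step_arm(motion=[{"x": 0,"y": 0.0005,"z": -0.02,"rx": 0,"ry": 0,"rz": 0},{"x": 0,"y": 0.0005,"z": -0.04,"rx": 0,"ry": 0,"rz": 0},{"x": 0,"y": 0.0005,"z": -0.053,"rx": 0,"ry": 0,"rz": 0},{"x": 0,"y": 0.0005,"z": -0.06,"rx": 0,"ry": 0,"rz": 0},{"x": 0,"y": 0.0005,"z": -0.06,"rx": 0,"ry": 0,"rz": 0},{"x": 0,"y": 0.0005,"z": -0.06,"rx": 0,"ry": 0,"rz": 0}])

```text
time: 9.6
tool_pos: [490.1, -33.9, 282.0]
orientation: [0.2, 0.678, -0.2, 0.678]
ft_force: [0.7, -0.1, 0.3]
grip_width: 60.1
```

```bash
python3 - <<'E'
from h import *
s=manip.get_state();print(jaw(),s['time'],s['ft_force'],s['grip_width'])
q,_=snap("scene","7");crop(q,250,130,370,250,"pics/s7.png",6)
t0=np.deg2rad(147.2)
for q in np.arange(-0.05,0.66,0.05):print(round(q,2),(115*np.array([np.cos(t0+q)-np.cos(t0),np.sin(t0+q)-np.sin(t0)])).round(1),np.rad2deg(q).round(1))
E
```

```text
(np.float64(57.140311929751824), array([-3.45506483e-04,  2.78154332e-05, -9.99999940e-01]), array([490.12459852, -33.885985  , 282.00875569])) 9.6 [ 0.71860977 -0.14580008  0.28927488] 60.14391093366359
-0.05 [3.2 4.8] -2.9
0.0 [0. 0.] 0.0
0.05 [-3.  -4.9] 2.9
0.1 [ -5.7 -10. ] 5.7
0.15 [ -8.2 -15.1] 8.6
0.2 [-10.4 -20.4] 11.5
0.25 [-12.4 -25.9] 14.3
0.3 [-14.1 -31.3] 17.2
0.35 [-15.5 -36.9] 20.1
0.4 [-16.6 -42.6] 22.9
0.45 [-17.5 -48.2] 25.8
0.5 [-18. -54.] 28.6
0.55 [-18.3 -59.7] 31.5
0.6 [-18.3 -65.5] 34.4
0.65 [-18.  -71.2] 37.2
```

View pics/s7.png

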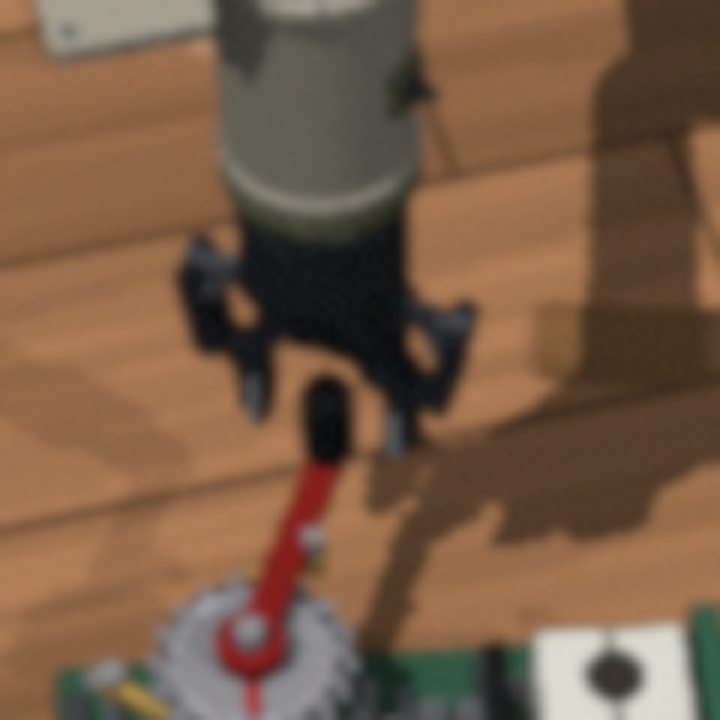

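Knob stands between the fingers. Close on it.

>>> step_arm(motion=[{"x": 0,"y": 0,"z": 0,"rx": 0,"ry": 0,"rz": 0},{"x": 0,"y": 0,"z": 0,"rx": 0,"ry": 0,"rz": 0},{"x": 0,"y": 0,"z": 0,"rx": 0,"ry": 0,"rz": 0},{"x": 0,"y": 0,"z": 0,"rx": 0,"ry": 0,"rz": 0},{"x": 0,"y": 0,"z": 0,"rx": 0,"ry": 0,"rz": 0},{"x": 0,"y": 0,"z": 0,"rx": 0,"ry": 0,"rz": 0}], hand=0.02, squeeze=20)

```text
time: 10.15
tool_pos: [490.4, -34.0, 282.8]
orientation: [0.2, 0.678, -0.2, 0.679]
ft_force: [-1.1, 0.2, 6.4]
grip_width: 25.3
```

```bash
python3 - <<'E'
from h import *
s=manip.get_state();print(jaw(),s['time'],s['ft_force'],s['moment'],s['grip_width'])
E
```

```text
(np.float64(57.17911286221732), array([ 1.55555860e-03, -2.86481548e-04, -9.99998749e-01]), array([490.42355044, -34.03133319, 282.78219345])) 10.15 [-1.07616302  0.2222825   6.39144436] [-0.04442197  0.21282994 -0.03034687] 25.275176191526366
```

>>> step_arm(motion=[{"x": -0.003,"y": -0.0049,"z": 0.0005,"rx": 0,"ry": 0,"rz": 2.9},{"x": -0.0057,"y": -0.01,"z": 0.0005,"rx": 0,"ry": 0,"rz": 5.7},{"x": -0.0082,"y": -0.0151,"z": 0.0005,"rx": 0,"ry": 0,"rz": 8.6},{"x": -0.0104,"y": -0.0204,"z": 0.0005,"rx": 0,"ry": 0,"rz": 11.5},{"x": -0.0124,"y": -0.0259,"z": 0.0005,"rx": 0,"ry": 0,"rz": 14.3},{"x": -0.0141,"y": -0.0313,"z": 0.0005,"rx": 0,"ry": 0,"rz": 17.2},{"x": -0.0155,"y": -0.0369,"z": 0.0005,"rx": 0,"ry": 0,"rz": 20.1},{"x": -0.0166,"y": -0.0426,"z": 0.0005,"rx": 0,"ry": 0,"rz": 22.9},{"x": -0.0175,"y": -0.0482,"z": 0.0005,"rx": 0,"ry": 0,"rz": 25.8}])

```text
time: 10.9
tool_pos: [473.1, -82.4, 282.8]
orientation: [0.043, 0.705, -0.042, 0.707]
ft_force: [4.9, 0.1, -0.9]
grip_width: 25.4
```

```bash
cat >> h.py <<'E'
AX=np.array([586.8,-94.9])
def lev():
    s=manip.get_state();v=s['tool_pos'][:2]-AX;a=np.arctan2(v[1],v[0]);t=np.array([-np.sin(a),np.cos(a)])
    q=(a-np.deg2rad(147.2)+np.pi)%(2*np.pi)-np.pi
    f=s['ft_force'];print("t",round(s['time'],2),"q",round(q,3),"r",np.hypot(*v).round(1),"Ftan",(f[:2]@t).round(2),"Frad",(f[:2]@(v/np.hypot(*v))).round(2),"F",f.round(2),"grip",s['grip_width'].round(1),"pos",s['tool_pos'].round(1))
E
python3 -c "
from h import *
lev()"
```

```text
Traceback (most recent call last):
  File "h.py", line 36, in lev
    f=s['ft_force'];print("t",round(s['time'],2),"q",round(q,3),"r",np.hypot(*v).round(1),"Ftan",(f[:2]@t).round(2),"Frad",(f[:2]@(v/np.hypot(*v))).round(2),"F",f.round(2),"grip",s['grip_width'].round(1),"pos",s['tool_pos'].round(1))
                                                                                                                                                                                   ^^^^^^^^^^^^^^^^^^^^^
AttributeError: 'float' object has no attribute 'round'
```

```bash
sed -i "s/s\['grip_width'\].round(1)/round(s['grip_width'],1)/" h.py; python3 -c "
from h import *
lev()"
```

```text
t 10.9 q 0.463 r 114.4 Ftan -0.63 Frad -4.83 F [ 4.87  0.1  -0.93] grip 25.4 pos [473.1 -82.4 282.8]
```

>>> step_arm(motion=[{"x": 0.0002,"y": -0.0058,"z": 0,"rx": 0,"ry": 0,"rz": 2.9},{"x": 0.0002,"y": -0.0115,"z": 0,"rx": 0,"ry": 0,"rz": 5.7},{"x": 0.0002,"y": -0.0173,"z": 0,"rx": 0,"ry": 0,"rz": 8.6},{"x": 0.0002,"y": -0.0173,"z": 0,"rx": 0,"ry": 0,"rz": 8.6}])

```text
time: 11.23
tool_pos: [472.8, -100.2, 282.8]
orientation: [-0.011, 0.707, 0.01, 0.707]
ft_force: [-3.0, -0.6, 6.3]
grip_width: 25.2
```

```bash
python3 -c "
from h import *
lev()
p,d=snap('top','8');crop(p,235,100,395,220,'pics/t8.png',5)
"
```

```text
t 11.23 q 0.619 r 114.2 Ftan 0.48 Frad 2.98 F [-2.96 -0.61  6.32] grip 25.2 pos [ 472.8 -100.2  282.8]
```

View pics/t8.png

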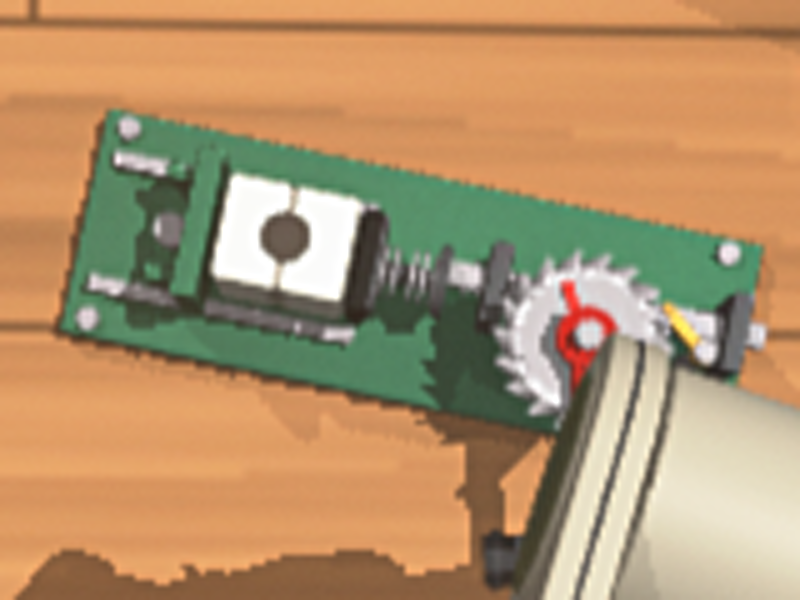

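>>> step_arm(motion=[{"x": -0.0001,"y": 0.0115,"z": 0,"rx": 0,"ry": 0,"rz": -5.8},{"x": 0.0012,"y": 0.0229,"z": 0,"rx": 0,"ry": 0,"rz": -11.5},{"x": 0.0036,"y": 0.0342,"z": 0,"rx": 0,"ry": 0,"rz": -17.2},{"x": 0.0071,"y": 0.0451,"z": 0,"rx": 0,"ry": 0,"rz": -22.9},{"x": 0.0117,"y": 0.0555,"z": 0,"rx": 0,"ry": 0,"rz": -28.7},{"x": 0.0143,"y": 0.0606,"z": 0,"rx": 0,"ry": 0,"rz": -31.5},{"x": 0.0173,"y": 0.0655,"z": 0,"rx": 0,"ry": 0,"rz": -34.4},{"x": 0.0177,"y": 0.0661,"z": 0,"rx": 0,"ry": 0,"rz": -34.4},{"x": 0.0177,"y": 0.0661,"z": 0,"rx": 0,"ry": 0,"rz": -34.4}])

```text
time: 12.03
tool_pos: [490.8, -33.3, 282.8]
orientation: [0.2, 0.678, -0.2, 0.679]
ft_force: [0.7, -2.1, 3.3]
grip_width: 25.4
```

```bash
python3 -c "
from h import *
lev()"
```

```text
t 12.03 q 0.002 r 114.0 Ftan 1.41 Frad -1.76 F [ 0.72 -2.14  3.32] grip 25.4 pos [490.8 -33.3 282.8]
```

>>> step_arm(motion=[{"x": -0.0033,"y": -0.0055,"z": 0,"rx": 0,"ry": 0,"rz": 2.9},{"x": -0.006,"y": -0.0106,"z": 0,"rx": 0,"ry": 0,"rz": 5.7},{"x": -0.0084,"y": -0.0157,"z": 0,"rx": 0,"ry": 0,"rz": 8.6},{"x": -0.0105,"y": -0.021,"z": 0,"rx": 0,"ry": 0,"rz": 11.5},{"x": -0.0124,"y": -0.0265,"z": 0,"rx": 0,"ry": 0,"rz": 14.3},{"x": -0.0141,"y": -0.0319,"z": 0,"rx": 0,"ry": 0,"rz": 17.2},{"x": -0.0154,"y": -0.0375,"z": 0,"rx": 0,"ry": 0,"rz": 20.1},{"x": -0.0165,"y": -0.0432,"z": 0,"rx": 0,"ry": 0,"rz": 22.9},{"x": -0.0173,"y": -0.0488,"z": 0,"rx": 0,"ry": 0,"rz": 25.8}])

```text
time: 12.78
tool_pos: [473.3, -82.1, 282.8]
orientation: [0.043, 0.705, -0.043, 0.706]
ft_force: [0.2, 0.8, 3.2]
grip_width: 25.5
```

```bash
python3 -c "
from h import *
lev()"
```

```text
t 12.78 q 0.46 r 114.2 Ftan -0.79 Frad -0.07 F [0.16 0.78 3.18] grip 25.5 pos [473.3 -82.1 282.8]
```

>>> step_arm(motion=[{"x": -0.0005,"y": -0.0058,"z": 0,"rx": 0,"ry": 0,"rz": 2.9},{"x": -0.0008,"y": -0.0115,"z": 0,"rx": 0,"ry": 0,"rz": 5.7},{"x": -0.0008,"y": -0.0173,"z": 0,"rx": 0,"ry": 0,"rz": 8.6},{"x": -0.0008,"y": -0.0173,"z": 0,"rx": 0,"ry": 0,"rz": 8.6}])

```text
time: 13.12
tool_pos: [472.6, -100.0, 282.7]
orientation: [-0.01, 0.707, 0.01, 0.707]
ft_force: [-0.5, -0.3, 4.8]
grip_width: 25.5
```

```bash
python3 -c "
from h import *
lev()
p,d=snap('top','9');crop(p,235,100,395,220,'pics/t9.png',5)
"
```

```text
t 13.12 q 0.617 r 114.4 Ftan 0.27 Frad 0.51 F [-0.5  -0.29  4.83] grip 25.5 pos [ 472.6 -100.   282.7]
```

View pics/t9.png

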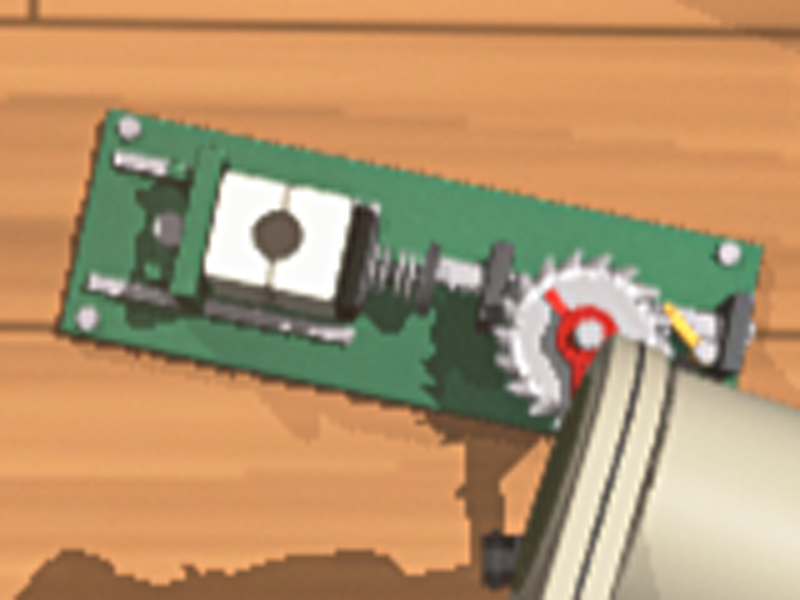

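>>> step_arm(motion=[{"x": 0.0003,"y": 0.0115,"z": 0,"rx": 0,"ry": 0,"rz": -5.8},{"x": 0.0016,"y": 0.0229,"z": 0,"rx": 0,"ry": 0,"rz": -11.5},{"x": 0.004,"y": 0.0342,"z": 0,"rx": 0,"ry": 0,"rz": -17.2},{"x": 0.0076,"y": 0.0451,"z": 0,"rx": 0,"ry": 0,"rz": -22.9},{"x": 0.0121,"y": 0.0555,"z": 0,"rx": 0,"ry": 0,"rz": -28.7},{"x": 0.0148,"y": 0.0606,"z": 0,"rx": 0,"ry": 0,"rz": -31.5},{"x": 0.0177,"y": 0.0655,"z": 0,"rx": 0,"ry": 0,"rz": -34.4},{"x": 0.0181,"y": 0.0661,"z": 0,"rx": 0,"ry": 0,"rz": -34.4},{"x": 0.0181,"y": 0.0661,"z": 0,"rx": 0,"ry": 0,"rz": -34.4}])

```text
time: 13.92
tool_pos: [490.8, -33.2, 282.8]
orientation: [0.2, 0.678, -0.201, 0.679]
ft_force: [1.7, -3.5, 4.5]
grip_width: 25.4
```

>>> step_arm(motion=[{"x": -0.0033,"y": -0.0055,"z": 0,"rx": 0,"ry": 0,"rz": 2.9},{"x": -0.006,"y": -0.0106,"z": 0,"rx": 0,"ry": 0,"rz": 5.7},{"x": -0.0084,"y": -0.0157,"z": 0,"rx": 0,"ry": 0,"rz": 8.6},{"x": -0.0105,"y": -0.021,"z": 0,"rx": 0,"ry": 0,"rz": 11.5},{"x": -0.0124,"y": -0.0265,"z": 0,"rx": 0,"ry": 0,"rz": 14.3},{"x": -0.0141,"y": -0.0319,"z": 0,"rx": 0,"ry": 0,"rz": 17.2},{"x": -0.0154,"y": -0.0375,"z": 0,"rx": 0,"ry": 0,"rz": 20.1},{"x": -0.0165,"y": -0.0432,"z": 0,"rx": 0,"ry": 0,"rz": 22.9},{"x": -0.0173,"y": -0.0488,"z": 0,"rx": 0,"ry": 0,"rz": 25.8}])

```text
time: 14.67
tool_pos: [473.3, -81.9, 282.8]
orientation: [0.043, 0.705, -0.043, 0.706]
ft_force: [1.5, 1.6, 4.9]
grip_width: 25.6
```

```bash
python3 -c "
from h import *
lev()"
```

```text
t 14.67 q 0.458 r 114.2 Ftan -1.8 Frad -1.28 F [1.47 1.64 4.91] grip 25.6 pos [473.3 -81.9 282.8]
```

>>> step_arm(motion=[{"x": -0.0005,"y": -0.0058,"z": 0,"rx": 0,"ry": 0,"rz": 2.9},{"x": -0.0008,"y": -0.0115,"z": 0,"rx": 0,"ry": 0,"rz": 5.7},{"x": -0.0008,"y": -0.0173,"z": 0,"rx": 0,"ry": 0,"rz": 8.6},{"x": -0.0008,"y": -0.0173,"z": 0,"rx": 0,"ry": 0,"rz": 8.6}])

```text
time: 15.0
tool_pos: [472.6, -99.7, 282.8]
orientation: [-0.01, 0.707, 0.01, 0.707]
ft_force: [0.3, 1.2, 6.1]
grip_width: 25.4
```

```bash
python3 -c "
from h import *
lev()
p,d=snap('top','10');crop(p,235,100,395,220,'pics/t10.png',5)
"
```

```text
t 15.0 q 0.615 r 114.3 Ftan -1.21 Frad -0.32 F [0.26 1.22 6.13] grip 25.4 pos [472.6 -99.7 282.8]
```

View pics/t10.png

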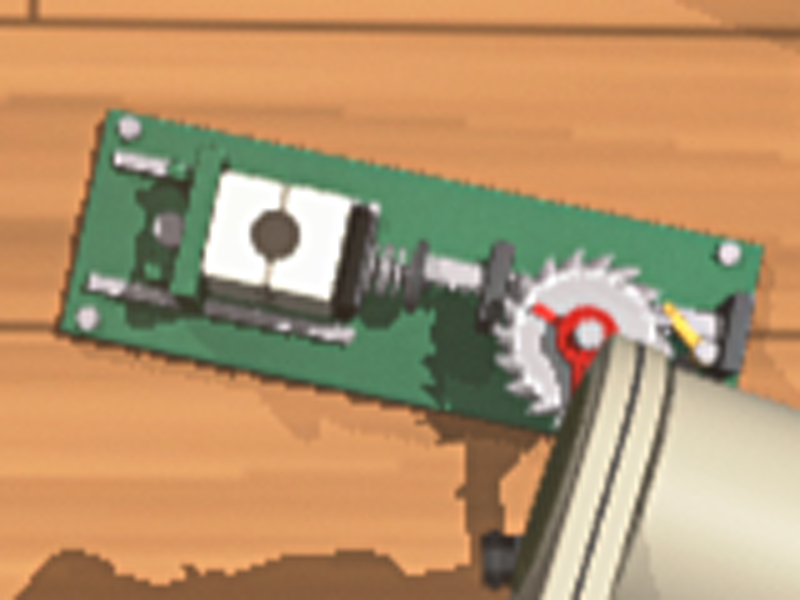

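>>> step_arm(motion=[{"x": 0.0003,"y": 0.0115,"z": 0,"rx": 0,"ry": 0,"rz": -5.8},{"x": 0.0016,"y": 0.0229,"z": 0,"rx": 0,"ry": 0,"rz": -11.5},{"x": 0.004,"y": 0.0342,"z": 0,"rx": 0,"ry": 0,"rz": -17.2},{"x": 0.0076,"y": 0.0451,"z": 0,"rx": 0,"ry": 0,"rz": -22.9},{"x": 0.0121,"y": 0.0555,"z": 0,"rx": 0,"ry": 0,"rz": -28.7},{"x": 0.0148,"y": 0.0606,"z": 0,"rx": 0,"ry": 0,"rz": -31.5},{"x": 0.0177,"y": 0.0655,"z": 0,"rx": 0,"ry": 0,"rz": -34.4},{"x": 0.0181,"y": 0.0661,"z": 0,"rx": 0,"ry": 0,"rz": -34.4},{"x": 0.0181,"y": 0.0661,"z": 0,"rx": 0,"ry": 0,"rz": -34.4}])

```text
time: 15.8
tool_pos: [490.8, -33.3, 282.8]
orientation: [0.2, 0.678, -0.201, 0.679]
ft_force: [1.4, -4.2, 5.5]
grip_width: 25.8
```

>>> step_arm(motion=[{"x": -0.0033,"y": -0.0055,"z": 0,"rx": 0,"ry": 0,"rz": 2.9},{"x": -0.006,"y": -0.0106,"z": 0,"rx": 0,"ry": 0,"rz": 5.7},{"x": -0.0084,"y": -0.0157,"z": 0,"rx": 0,"ry": 0,"rz": 8.6},{"x": -0.0105,"y": -0.021,"z": 0,"rx": 0,"ry": 0,"rz": 11.5},{"x": -0.0124,"y": -0.0265,"z": 0,"rx": 0,"ry": 0,"rz": 14.3},{"x": -0.0141,"y": -0.0319,"z": 0,"rx": 0,"ry": 0,"rz": 17.2},{"x": -0.0154,"y": -0.0375,"z": 0,"rx": 0,"ry": 0,"rz": 20.1},{"x": -0.0165,"y": -0.0432,"z": 0,"rx": 0,"ry": 0,"rz": 22.9},{"x": -0.0173,"y": -0.0488,"z": 0,"rx": 0,"ry": 0,"rz": 25.8}])

```text
time: 16.55
tool_pos: [473.3, -81.7, 282.7]
orientation: [0.044, 0.705, -0.043, 0.706]
ft_force: [2.1, 2.3, 4.9]
grip_width: 25.3
```

```bash
python3 -c "
from h import *
lev()"
```

```text
t 16.55 q 0.456 r 114.2 Ftan -2.51 Frad -1.82 F [2.1  2.28 4.92] grip 25.3 pos [473.3 -81.7 282.7]
```

>>> step_arm(motion=[{"x": -0.0003,"y": -0.0035,"z": 0,"rx": 0,"ry": 0,"rz": 1.7}])

```text
time: 16.63
tool_pos: [473.0, -85.4, 282.8]
orientation: [0.033, 0.706, -0.032, 0.707]
ft_force: [1.2, 2.9, 6.1]
grip_width: 25.6
```

```bash
python3 -c "
from h import *
lev()"
```

```text
t 16.63 q 0.489 r 114.2 Ftan -3.04 Frad -0.97 F [1.22 2.95 6.15] grip 25.6 pos [473.  -85.4 282.8]
```

>>> step_arm(motion=[{"x": -0.0005,"y": -0.0068,"z": 0,"rx": 0,"ry": 0,"rz": 3.4},{"x": -0.0005,"y": -0.0138,"z": 0,"rx": 0,"ry": 0,"rz": 6.9},{"x": -0.0005,"y": -0.0138,"z": 0,"rx": 0,"ry": 0,"rz": 6.9}])

```text
time: 16.88
tool_pos: [472.5, -99.6, 282.8]
orientation: [-0.01, 0.707, 0.01, 0.707]
ft_force: [0.2, 2.8, 7.5]
grip_width: 25.3
```

```bash
python3 -c "
from h import *
lev()"
```

```text
t 16.88 q 0.614 r 114.4 Ftan -2.74 Frad -0.33 F [0.22 2.75 7.51] grip 25.3 pos [472.5 -99.6 282.8]
```

>>> step_arm(motion=[{"x": 0.0003,"y": 0.0115,"z": 0,"rx": 0,"ry": 0,"rz": -5.8},{"x": 0.0016,"y": 0.0229,"z": 0,"rx": 0,"ry": 0,"rz": -11.5},{"x": 0.004,"y": 0.0342,"z": 0,"rx": 0,"ry": 0,"rz": -17.2},{"x": 0.0076,"y": 0.0451,"z": 0,"rx": 0,"ry": 0,"rz": -22.9},{"x": 0.0121,"y": 0.0555,"z": 0,"rx": 0,"ry": 0,"rz": -28.7},{"x": 0.0148,"y": 0.0606,"z": 0,"rx": 0,"ry": 0,"rz": -31.5},{"x": 0.0177,"y": 0.0655,"z": 0,"rx": 0,"ry": 0,"rz": -34.4},{"x": 0.0181,"y": 0.0661,"z": 0,"rx": 0,"ry": 0,"rz": -34.4},{"x": 0.0181,"y": 0.0661,"z": 0,"rx": 0,"ry": 0,"rz": -34.4}])

```text
time: 17.63
tool_pos: [490.8, -33.3, 282.8]
orientation: [0.2, 0.678, -0.201, 0.679]
ft_force: [1.1, -3.1, 4.6]
grip_width: 25.0
```

>>> step_arm(motion=[{"x": -0.0033,"y": -0.0055,"z": 0,"rx": 0,"ry": 0,"rz": 2.9},{"x": -0.006,"y": -0.0106,"z": 0,"rx": 0,"ry": 0,"rz": 5.7},{"x": -0.0084,"y": -0.0157,"z": 0,"rx": 0,"ry": 0,"rz": 8.6},{"x": -0.0105,"y": -0.021,"z": 0,"rx": 0,"ry": 0,"rz": 11.5},{"x": -0.0124,"y": -0.0265,"z": 0,"rx": 0,"ry": 0,"rz": 14.3},{"x": -0.0141,"y": -0.0319,"z": 0,"rx": 0,"ry": 0,"rz": 17.2},{"x": -0.0154,"y": -0.0375,"z": 0,"rx": 0,"ry": 0,"rz": 20.1},{"x": -0.0165,"y": -0.0432,"z": 0,"rx": 0,"ry": 0,"rz": 22.9},{"x": -0.0173,"y": -0.0488,"z": 0,"rx": 0,"ry": 0,"rz": 25.8}])

```text
time: 18.38
tool_pos: [473.4, -81.5, 282.7]
orientation: [0.044, 0.705, -0.042, 0.706]
ft_force: [2.2, 4.4, 5.6]
grip_width: 25.4
```

```bash
python3 -c "
from h import *
lev()"
```

```text
t 18.38 q 0.455 r 114.2 Ftan -4.63 Frad -1.63 F [2.16 4.41 5.64] grip 25.4 pos [473.4 -81.5 282.7]
```

>>> step_arm(motion=[{"x": -0.0003,"y": -0.0035,"z": 0,"rx": 0,"ry": 0,"rz": 1.7}])

```text
time: 18.47
tool_pos: [473.0, -85.2, 282.7]
orientation: [0.033, 0.706, -0.032, 0.707]
ft_force: [1.4, 4.9, 7.0]
grip_width: 25.3
```

```bash
python3 -c "
from h import *
lev()"
```

```text
t 18.47 q 0.487 r 114.2 Ftan -5.04 Frad -1.01 F [1.44 4.94 7.04] grip 25.3 pos [473.  -85.2 282.7]
```

>>> step_arm(motion=[{"x": -0.0005,"y": -0.0068,"z": 0,"rx": 0,"ry": 0,"rz": 3.4},{"x": -0.0005,"y": -0.0138,"z": 0,"rx": 0,"ry": 0,"rz": 6.9},{"x": -0.0005,"y": -0.0138,"z": 0,"rx": 0,"ry": 0,"rz": 6.9}])

```text
time: 18.72
tool_pos: [472.6, -99.2, 282.7]
orientation: [-0.01, 0.707, 0.011, 0.707]
ft_force: [1.0, 6.2, 6.9]
grip_width: 25.0
```

```bash
python3 -c "
from h import *
lev()
p,d=snap('top','11');crop(p,235,100,395,220,'pics/t11.png',5)
"
```

```text
t 18.72 q 0.61 r 114.3 Ftan -6.2 Frad -1.26 F [1.02 6.24 6.86] grip 25.0 pos [472.6 -99.2 282.7]
```

View pics/t11.png

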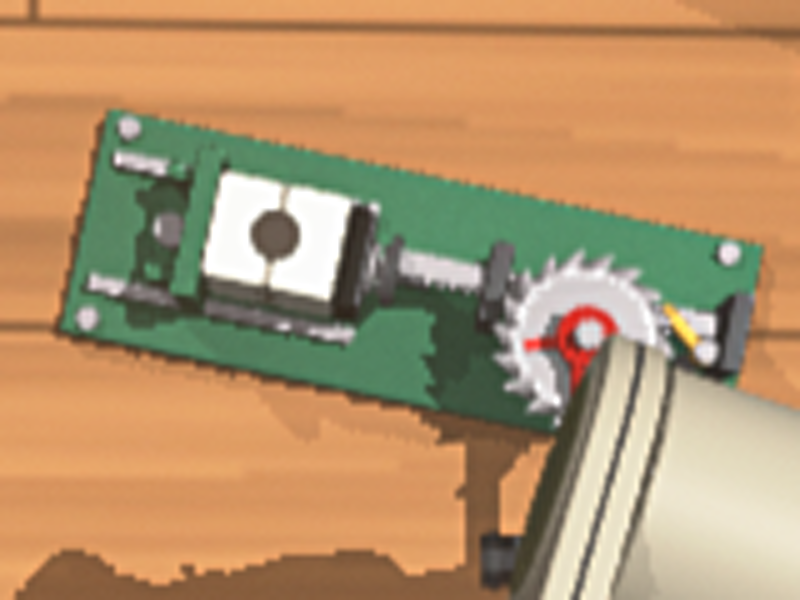

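>>> step_arm(motion=[{"x": 0.0003,"y": 0.0115,"z": 0,"rx": 0,"ry": 0,"rz": -5.8},{"x": 0.0016,"y": 0.0229,"z": 0,"rx": 0,"ry": 0,"rz": -11.5},{"x": 0.004,"y": 0.0342,"z": 0,"rx": 0,"ry": 0,"rz": -17.2},{"x": 0.0076,"y": 0.0451,"z": 0,"rx": 0,"ry": 0,"rz": -22.9},{"x": 0.0121,"y": 0.0555,"z": 0,"rx": 0,"ry": 0,"rz": -28.7},{"x": 0.0148,"y": 0.0606,"z": 0,"rx": 0,"ry": 0,"rz": -31.5},{"x": 0.0177,"y": 0.0655,"z": 0,"rx": 0,"ry": 0,"rz": -34.4},{"x": 0.0181,"y": 0.0661,"z": 0,"rx": 0,"ry": 0,"rz": -34.4},{"x": 0.0181,"y": 0.0661,"z": 0,"rx": 0,"ry": 0,"rz": -34.4}])

```text
time: 19.52
tool_pos: [490.9, -33.3, 282.8]
orientation: [0.2, 0.677, -0.201, 0.679]
ft_force: [2.2, -4.4, 3.3]
grip_width: 25.6
```

>>> step_arm(motion=[{"x": -0.0033,"y": -0.0055,"z": 0,"rx": 0,"ry": 0,"rz": 2.9},{"x": -0.006,"y": -0.0106,"z": 0,"rx": 0,"ry": 0,"rz": 5.7},{"x": -0.0084,"y": -0.0157,"z": 0,"rx": 0,"ry": 0,"rz": 8.6},{"x": -0.0105,"y": -0.021,"z": 0,"rx": 0,"ry": 0,"rz": 11.5},{"x": -0.0124,"y": -0.0265,"z": 0,"rx": 0,"ry": 0,"rz": 14.3},{"x": -0.0141,"y": -0.0319,"z": 0,"rx": 0,"ry": 0,"rz": 17.2},{"x": -0.0154,"y": -0.0375,"z": 0,"rx": 0,"ry": 0,"rz": 20.1}])

```text
time: 20.1
tool_pos: [475.4, -70.0, 282.8]
orientation: [0.079, 0.702, -0.077, 0.703]
ft_force: [3.5, 5.7, 5.3]
grip_width: 25.4
```

```bash
python3 -c "
from h import *
lev()"
```

```text
t 20.1 q 0.352 r 114.1 Ftan -6.37 Frad -2.19 F [3.53 5.73 5.28] grip 25.4 pos [475.4 -70.  282.8]
```

>>> step_arm(motion=[{"x": -0.0011,"y": -0.0057,"z": 0,"rx": 0,"ry": 0,"rz": 2.8},{"x": -0.0019,"y": -0.0113,"z": 0,"rx": 0,"ry": 0,"rz": 5.7}])

```text
time: 20.27
tool_pos: [473.5, -81.1, 282.7]
orientation: [0.044, 0.705, -0.042, 0.706]
ft_force: [2.1, 6.5, 5.7]
grip_width: 25.8
```

```bash
python3 -c "
from h import *
lev()"
```

```text
t 20.27 q 0.452 r 114.2 Ftan -6.74 Frad -1.31 F [2.11 6.53 5.74] grip 25.8 pos [473.5 -81.1 282.7]
```

>>> step_arm(motion=[{"x": -0.0003,"y": -0.0035,"z": 0,"rx": 0,"ry": 0,"rz": 1.7}])

```text
time: 20.35
tool_pos: [473.1, -84.8, 282.8]
orientation: [0.034, 0.706, -0.032, 0.707]
ft_force: [0.7, 7.2, 6.7]
grip_width: 25.4
```

```bash
python3 -c "
from h import *
lev()"
```

```text
t 20.35 q 0.484 r 114.1 Ftan -7.19 Frad -0.1 F [0.74 7.15 6.69] grip 25.4 pos [473.1 -84.8 282.8]
```

>>> step_arm(motion=[{"x": -0.0004,"y": -0.0045,"z": 0,"rx": 0,"ry": 0,"rz": 2.2},{"x": -0.0005,"y": -0.009,"z": 0,"rx": 0,"ry": 0,"rz": 4.5},{"x": -0.0005,"y": -0.0138,"z": 0,"rx": 0,"ry": 0,"rz": 6.9}])

```text
time: 20.6
tool_pos: [472.6, -98.3, 282.7]
orientation: [-0.009, 0.707, 0.011, 0.707]
ft_force: [1.6, 8.8, 7.3]
grip_width: 25.3
```

```bash
python3 -c "
from h import *
lev()"
```

```text
t 20.6 q 0.602 r 114.3 Ftan -8.79 Frad -1.88 F [1.62 8.84 7.29] grip 25.3 pos [472.6 -98.3 282.7]
```

>>> step_arm(motion=[{"x": 0,"y": 0,"z": 0,"rx": 0,"ry": 0,"rz": 0}])

```text
time: 20.68
tool_pos: [472.6, -98.8, 282.7]
orientation: [-0.009, 0.707, 0.011, 0.707]
ft_force: [-0.0, 7.5, 7.3]
grip_width: 25.4
```

```bash
python3 -c "
from h import *
lev()"
```

```text
t 20.68 q 0.607 r 114.2 Ftan -7.51 Frad -0.22 F [-0.04  7.51  7.28] grip 25.4 pos [472.6 -98.8 282.7]
```

>>> step_arm(motion=[{"x": 0,"y": 0,"z": 0,"rx": 0,"ry": 0,"rz": 0}])

```text
time: 20.77
tool_pos: [472.6, -98.5, 282.7]
orientation: [-0.008, 0.707, 0.01, 0.707]
ft_force: [1.1, 6.1, 7.1]
grip_width: 25.7
```

```bash
python3 -c "
from h import *
lev()"
```

```text
t 20.77 q 0.604 r 114.3 Ftan -6.1 Frad -1.27 F [1.07 6.13 7.13] grip 25.7 pos [472.6 -98.5 282.7]
```

>>> step_arm(motion=[{"x": 0.0003,"y": 0.0115,"z": 0,"rx": 0,"ry": 0,"rz": -5.8},{"x": 0.0016,"y": 0.0229,"z": 0,"rx": 0,"ry": 0,"rz": -11.5},{"x": 0.004,"y": 0.0342,"z": 0,"rx": 0,"ry": 0,"rz": -17.2},{"x": 0.0076,"y": 0.0451,"z": 0,"rx": 0,"ry": 0,"rz": -22.9},{"x": 0.0121,"y": 0.0555,"z": 0,"rx": 0,"ry": 0,"rz": -28.7},{"x": 0.0148,"y": 0.0606,"z": 0,"rx": 0,"ry": 0,"rz": -31.5},{"x": 0.0177,"y": 0.0655,"z": 0,"rx": 0,"ry": 0,"rz": -34.4},{"x": 0.0184,"y": 0.0666,"z": 0,"rx": 0,"ry": 0,"rz": -34.4},{"x": 0.0184,"y": 0.0666,"z": 0,"rx": 0,"ry": 0,"rz": -34.4},{"x": 0.0184,"y": 0.0666,"z": 0,"rx": 0,"ry": 0,"rz": -34.4}])

```text
time: 21.6
tool_pos: [491.0, -33.2, 282.8]
orientation: [0.2, 0.678, -0.201, 0.679]
ft_force: [0.3, -5.6, 5.0]
grip_width: 25.0
```

```bash
python3 -c "
from h import *
lev()
p,d=snap('top','12');crop(p,235,100,395,220,'pics/t12.png',5)
"
```

```text
t 21.6 q 0.001 r 114.0 Ftan 4.55 Frad -3.33 F [ 0.34 -5.63  4.99] grip 25.0 pos [491.  -33.2 282.8]
```

View pics/t12.png

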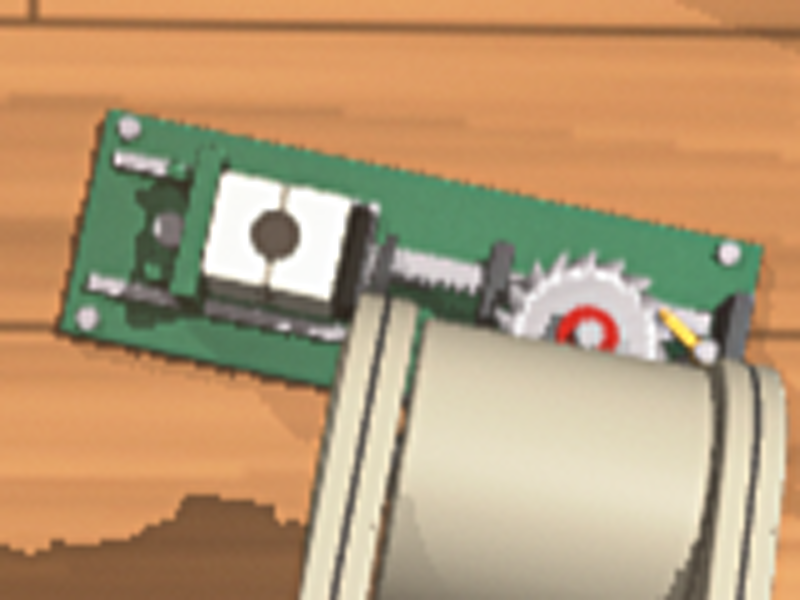

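>>> step_arm(motion=[{"x": 0,"y": 0,"z": 0,"rx": 0,"ry": 0,"rz": 0},{"x": 0,"y": 0,"z": 0,"rx": 0,"ry": 0,"rz": 0},{"x": 0,"y": 0,"z": 0,"rx": 0,"ry": 0,"rz": 0},{"x": 0,"y": 0,"z": 0,"rx": 0,"ry": 0,"rz": 0},{"x": 0,"y": 0,"z": 0,"rx": 0,"ry": 0,"rz": 0}], hand=0.06)

```text
time: 22.07
tool_pos: [490.5, -32.7, 281.9]
orientation: [0.2, 0.679, -0.2, 0.678]
ft_force: [0.3, -0.1, 0.3]
grip_width: 60.4
```

>>> step_arm(motion=[{"x": 0,"y": 0,"z": 0.015,"rx": 0,"ry": 0,"rz": 0},{"x": 0,"y": 0,"z": 0.04,"rx": 0,"ry": 0,"rz": 0},{"x": 0,"y": 0,"z": 0.075,"rx": 0,"ry": 0,"rz": 0},{"x": 0,"y": 0,"z": 0.11,"rx": 0,"ry": 0,"rz": 0},{"x": -0.01,"y": -0.03,"z": 0.13,"rx": 0,"ry": 0,"rz": 0},{"x": -0.02,"y": -0.065,"z": 0.14,"rx": 0,"ry": 0,"rz": 0},{"x": -0.03,"y": -0.1,"z": 0.14,"rx": 0,"ry": 0,"rz": 0},{"x": -0.04,"y": -0.135,"z": 0.14,"rx": 0,"ry": 0,"rz": 0},{"x": -0.05,"y": -0.17,"z": 0.14,"rx": 0,"ry": 0,"rz": 0},{"x": -0.06,"y": -0.205,"z": 0.14,"rx": 0,"ry": 0,"rz": 0},{"x": -0.07,"y": -0.24,"z": 0.14,"rx": 0,"ry": 0,"rz": 0},{"x": -0.08,"y": -0.275,"z": 0.14,"rx": 0,"ry": 0,"rz": 0},{"x": -0.08,"y": -0.3,"z": 0.14,"rx": 0,"ry": 0,"rz": 0},{"x": -0.08,"y": -0.3,"z": 0.14,"rx": 0,"ry": 0,"rz": 0},{"x": -0.08,"y": -0.3,"z": 0.14,"rx": 0,"ry": 0,"rz": 0}])

```text
time: 23.32
tool_pos: [410.2, -334.0, 421.8]
orientation: [0.201, 0.678, -0.2, 0.678]
ft_force: [-0.2, 0.3, -1.0]
grip_width: 60.1
```

```bash
python3 - <<'E'
from h import *
s=manip.get_state();print(s['time'],s['tool_pos'],s['ft_force'])
p,d=snap('top','13');crop(p,235,100,395,220,'pics/t13.png',5)
q,_=snap('scene','13');crop(q,250,130,410,290,'pics/s13.png',5)
hsv=cv2.cvtColor(p,cv2.COLOR_RGB2HSV);k=cv2.inRange(hsv,(0,0,0),(180,255,75));z=np.zeros_like(k);z[190:216,318:347]=k[190:216,318:347]
cs,_=cv2.findContours(z,cv2.RETR_EXTERNAL,cv2.CHAIN_APPROX_NONE);c=max(cs,key=cv2.contourArea);(uv,r)=cv2.minEnclosingCircle(c);P=ray("top",[uv],142);print("knob",uv,r,P)
a=np.arctan2(P[0,1]+95.6,P[0,0]-584.1);print("q",a-np.deg2rad(147.2))
m=((hsv[...,2]>225)&(hsv[...,1]<40)).astype(np.uint8)*255;m=cv2.morphologyEx(m,cv2.MORPH_CLOSE,np.ones((3,3)));m[:,:270]=0;m[:,308:]=0;m[:130]=0;m[165:]=0
cs,_=cv2.findContours(m,cv2.RETR_EXTERNAL,cv2.CHAIN_APPROX_NONE);c=max(cs,key=cv2.contourArea)[:,0]
r=cv2.minAreaRect(toclamp(ray("top",c,86))[:,:2].astype(np.float32));print("mould in clamp",r)
E
```

```text
23.3167 [ 410.23876455 -334.0197607   421.76419828] [-0.17972477  0.32922929 -0.95754716]
knob (328.0813903808594, 203.56976318359375) 4.611118316650391 [[488.20809942 -32.04058847 142.        ]]
q -0.012869279678606294
mould in clamp ((1.4864978790283203, 50.9638671875), (67.88565063476562, 53.98090744018555), 89.9247055053711)
```

View pics/t13.png

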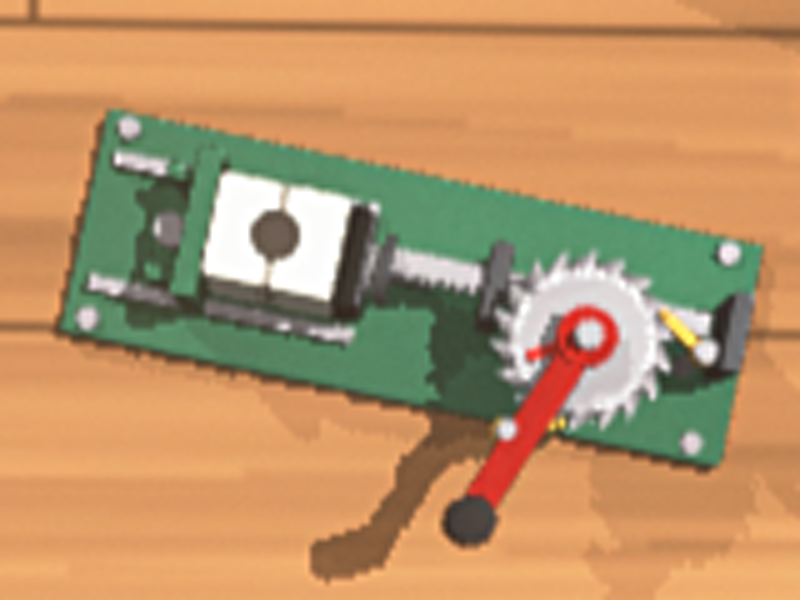

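View pics/s13.png

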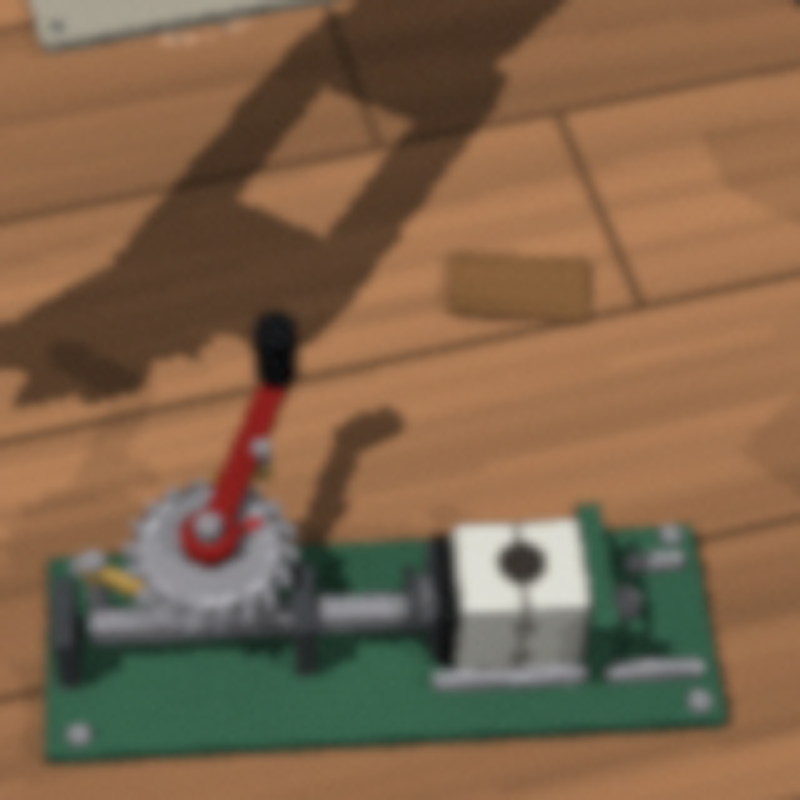

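View pics/top13.png

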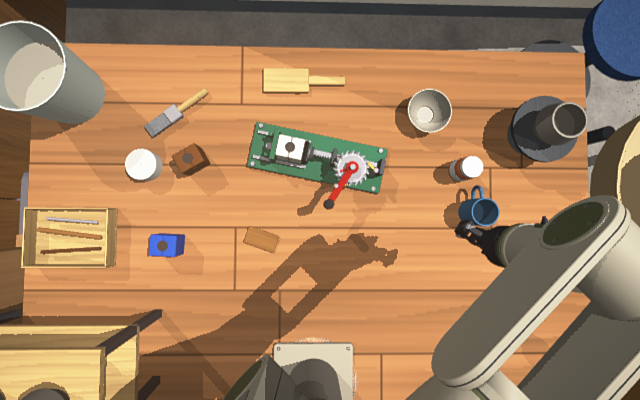

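```bash
python3 -c "
from rig import manip
print(manip.job_done())"
```

```text
the job is handed in; nothing more can be done
None
```

The white mould is clamped upright against the stop, the lever is swung fully back, and the job was handed in at about 23 s.

**Placing:** I took the white mould from above across its 56 mm width and left the blue and brown look-alikes alone. I set it down between the rails with its seam parallel to the stop.

**Tightening:** I worked the knob through six full strokes. The pull near lever angle 0.48 read 3.0, 5.0 and 7.2 N on strokes four to six. On the last stroke it peaked at 8.8 N while driving, then settled to 7.5 and 6.1 N in the next two readings with the arm held still, so I stopped at about 8 N. The force sensor wanders by roughly 0.5 N.

**Last checks (top camera):**
- **Mould:** it stands at clamp x = 1.5, y = 51 mm, within 0.1° of square. The measured stop face at y = 86 mm calls for y = 51, and the 1.5 mm in x is within the 3.5 mm play in the rails.
- **Lever:** its angle measures about 0 (−0.013 rad), which is fully back within the measuring error.
- **Bystanders:** they look unmoved in the pictures.
- **Robot:** it touches nothing.

**One disagreement:** the top camera read about 3 mm low in x against the robot. I corrected for this before setting the mould down.

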